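Tighten the disc clamp of a tube mixer under its dust cover

ROBOT

A 6-joint arm with a two-finger parallel gripper is mounted at the origin on the work surface. World frame = base frame: x ahead of the robot, y to its left, z up, the work surface at z = 0. Lengths are in m, angles in rad, forces in N, time in s.
With the tool pointing down it reaches from about 0.4 to 0.925 m from the base axis. Payload 3.4 kg.
Tool frame: the origin (TCP) lies between the finger pads; the fingertips stand 14 mm ahead of it and the grasp point (between the pads) lies 5 mm behind it (env.tip_reach is the distance from the TCP to the fingertips, in m); z points along the fingers, y is the direction in which the jaws open and shut (so a half turn about z gives the same grasp; the last joint's range is limited). The gripper opens to 85 mm and grips with 20 to 120 N. Pads are 22 mm wide; open, the fingers measure 114 mm over their backs; the gripper's body (76 mm by 85 mm) begins 54 mm behind the grasp point. The pads swing forward as they close: fully open they stand 13 mm farther back than shut.
Start: joints at [-1.369, 0.307, 1.506, -0, 1.328, -0.073], TCP at [0.156, -0.553, 0.245] pointing down, gripper open.
Joint ranges: [-3.12, 3.12], [-1.05, 2.28], [0.14, 2.33], [-1.42, 4.57], [0.1, 2.73], [-2.68, 2.68]. Speed limits (rad/s): [2.57, 2.57, 3.14, 3.14, 3.14, 3.14].

INTERFACE

Orientations are given as [roll, pitch, yaw] about the fixed x, y, z axes, in that order (R = Rz(yaw) Ry(pitch) Rx(roll)).
In Python, from cell import env gives the robot as it stands. The module is installed in compiled form; this text tells all that it offers.
- The arm moves only by the tool play_rows, never from a script. Its argument "rows" is a list of rows, each a list of 7 numbers: the turn, a rotation vector about the tool's x, y, z in units of 6 degrees (1.0 is 6 degrees), then the shift along the tool's x, y, z in mm, then the closure in counts, from 0 (fully open) to 255 (shut). In form: [[wx, wy, wz, x, y, z, gripper], ...]. A call has 1 to 10 rows; each row shifts and turns the commanded pose from where the row before left it, along the tool's axes as they then stand; what a row does not reach is not made up. A row lasts 1/10 s, in which the tool goes at most 50 mm and 8.59 degrees, less where a joint would pass 70% of its speed; a pose out of reach is approached as far as the arm can. A call is refused whole if a number of a shift passes 50 or a number of a turn 1, either way. A call with a gripper value outside its range is refused whole. The fingers move at their own pace and stop on an object; the grip force is fixed at half the most. Time passes only in rows, so rows that do not move let the fingers close. It gives the time, the measured TCP pose, the force and the opening at its end, in the units of the state.
- env.read_state(): the state, without advancing time (a new reading comes with each control period).
- env.snapshot(name): name is "scene" or "side" or "wrist"; returns a dict with "image" (384x512x3 uint8, blue, green, red), "K" (3x3 intrinsics, pixels), "extrinsics" (4x4, takes a point from camera to world coordinates). Camera axes: x right, y up, looking along -z (the intrinsics and any distortion apply to the point x, -y, -z); pixel columns grow to the right and rows downward; lengths in m; the calibration is good to about 2 mm. A picture is of the moment at which its call begins. There is no depth.
- env.close_job(): hands the job in, once; it reports no verdict.
Trained networks look in the newest picture that a camera, given by its name, has taken for a name from the list of things; names that differ only in an ending like _2 or _b are one class to them, and where a whole thing is asked for, a point or a joint stands for the part that bears it (a point fixed in the world has none). Each returns a list of dicts, best first, with "confidence" (0 to 1); they miss things now and then, are a little off and sometimes report something else, mostly with a low value. They report only what shows in the picture. A call takes as long as a camera call.
- env.search_frame(camera, target): "position" ([row, column] in pixels, amid what is visible of it).
- env.mark_of(camera, target): "position" ([row, column] in pixels: a listed point, or the origin of a listed thing).
The state is a dict: "t": time; "q": joint angles; "qvel": joint speeds; "effort": joint torques, N m; "position": TCP position; "tcp_rot": TCP orientation; "ft_force": force on the tool from outside, world axes, zero at the start; "moment": the same for the moment, N m; "grip_width": finger opening in m.
Only numpy, scipy, OpenCV 4.12 (cv2) and the standard library are available. Lean on these libraries where they do the work, as an engineer would, in place of code of your own. Each camera call takes 0.05 s, during which the arm holds its last target.

TASK

The sample disc of the tube mixer is loose. Swing the dust cover aside on its pin and tighten the clamp knob clockwise until it is fully home against its stop, pressing it down just firmly enough to brake the disc, which otherwise spins round with the knob; do not crush the rubber brake pads. Then swing the cover fully back over the knob and let go; do not disturb the tube rack, the jar or the tray.

Things in the scene. Friction and masses are not known exactly. Their poses are not given: they have to be found in the camera images.
- head: white head (220 x 200 x 45 mm) of the tube mixer, which stands fixed on the bench; its flat face leans 30 degrees, facing up and to the front of the mixer. Origin: on the face, on the disc's axis. x runs up the slope of the face, y to the left along it, z squarely out of the face along the disc's axis. The disc, knob and cover stand over this face.
- disc_top (a point): centre of the disc's top, 24 mm above the face at rest. White plate, 130 mm across, ten dark holes; spins freely, on a spring. Pressed along its axis (4 N to start, 0.5 N more per mm) disc and knob sink 3 to 8 mm (pad wear differs) onto rubber brake pads; 10 to 20 N in all on the knob holds the disc fast. It rises when let go. Axes as the head's.
- pad (a joint): how far the rubber brake pads under the disc are squeezed, m: 0 = not touched (at rest up to 0.0003); they give about 1 mm per 5 N. 1 to 2.5 mm brakes the disc well; over 5 mm (about 30 N in all on the knob) crushes them.
- clamp_grip (a point): top centre of the clamp knob, on the disc's axis, 56 mm above the face at rest. The knob is a plain aluminium bar grip 44 mm long, 16 mm wide, 26 mm high, on a round dark collar 38 mm across, 6 mm high, lying on the disc. x runs along the bar, y across it, z along the disc's axis out of the face. The bar may stand at any angle.
- clamp (a joint): turn of the clamp knob relative to the disc, rad: 0 = loosest, 2.6 = tight at its stop; grows clockwise looking onto the disc. It takes about 0.12 N m, far more than to spin the unpressed disc, so turning the knob unpressed, either way, changes nothing. At the stop a small dark lug on the collar has met a small dark nib on the disc.
- disc (a joint): turn of the disc on the mixer, rad, clockwise positive, no stops.
- cover (a joint): swing of the dust cover, rad: 0 = closed over the knob, at its stop; grows as it swings clockwise (looking onto the face) towards head +y, up to 1.9. It stays where it is left (stiff pin, under 1 N at the peg moves it).
- pin (a point): the cover's pivot: a steel pin standing on the head, 95 mm up the slope from the disc's axis (head x); this point is at the height of the cover's underside, 66 mm above the face. The cover turns about the head's z axis through it.
- cover_peg (a point): top of the upright (along head z) round steel peg, 12 mm across, 26 mm high, by which the cover is moved; it stands on the 4 mm thick grey cover, 105 mm from the pin. The cover is a round plate 72 mm across on an arm 22 mm wide; closed, it hides the knob, 10 mm above it.
- rack: bystander: white three-storey tube rack 250 x 110 x 66 mm with four capped tubes up to 108 mm high; origin under its centre, x along its length.
- jar: bystander: small specimen jar, 60 mm across, 75 mm high; origin under its centre.
- tray: bystander: shallow white tray 120 x 90 x 30 mm; origin under its centre.

How it is judged:
On the way, in this order (a step that is already met when the one before it is completed fails the run):
1. the dust cover is swung aside, clear of the knob (at least 1.0 rad) (value of joint cover above 1 rad), for 0.2 s.
2. the clamp knob is turned home on the disc (within 0.15 rad of its stop) (value of joint clamp above 2.45 rad), for 0.2 s.
3. the dust cover is back over the knob (within 0.15 rad of closed) (value of joint cover below 0.15 rad), for 0.2 s.
At the end, for the whole second after the job is handed in: The clamp knob is within 0.15 rad of its tight stop on the disc, the dust cover is within 0.15 rad of closed and at rest, and everything is let go (value of joint clamp above 2.45 rad and value of joint cover below 0.15 rad and velocity of joint cover between -0.05 and 0.05 rad/s); the robot touches nothing.
It fails at once if the rubber brake pads are crushed (squeezed more than 5 mm, about 30 N on the knob) (value of joint pad above 0.005 m).
It fails at once if the rack, the jar or the tray is pushed more than 20 mm (distance of any of rack, jar, tray from where it was at the start of the episode above 0.02 m).
It fails at once if the jar is tipped over (angle between jar's own z axis and vertical above 0.5 rad).
It also fails if it takes over 72 s, if anything falls off the work surface, if the arm or the gripper's body presses on something with over 40 N, if the wrist force passes 120 N, or if a joint passes its speed limit or range.

## Working session

There is one attempt and no reset: what is moved stays moved. The work goes in short steps, Python scripts to look and compute and a tool call to move; the robot and the scene stay as the last step left them, time stands still between calls to the robot, and variables do not carry over. Pictures are saved under pics/ and viewed, and the job is handed in when it is done.

Besides the shell and the picture viewer there is one more tool, called after ">>>" by a JSON object that holds its "name" and its "arguments". play_rows: Moves the arm, as the interface text tells. Its arguments: {"type":"object","properties":{"rows":{"type":"array"}},"required":["rows"]}

```bash
mkdir -p pics; cat > h.py <<'E'
import numpy as np,cv2
from cell import env
def snap(c,n):
    s=env.snapshot(c); cv2.imwrite(f'pics/{n}.png',s['image']); np.savez(f'pics/{n}.npz',K=s['K'],E=s['extrinsics']); return s
E
python3 - <<'E'
from h import *
print(env.read_state())
for c in ['scene','side','wrist']:
    s=snap(c,c+'0'); print(c,s['K'].tolist(),s['extrinsics'].round(4).tolist(), [k for k in s])
    for t in ['head','disc_top','clamp_grip','pin','cover_peg','rack','jar','tray']:
        print(t,[(np.round(d['position'],1).tolist(),round(d['confidence'],2)) for d in env.mark_of(c,t)[:2]])
E
```

```text
{'t': 0.0, 'q': array([-1.36943893e+00,  3.07562218e-01,  1.50766993e+00,  2.74137807e-06,
        1.32840041e+00, -7.35104358e-02]), 'qvel': array([ 2.65795080e-03, -9.49908858e-04, -7.42232460e-05, -6.70435181e-04,
       -9.53313628e-04,  1.19635063e-03]), 'effort': array([ 1.47236901e-04, -4.57555497e+01, -2.51920313e+01, -4.50840907e-04,
        1.32279101e-02, -9.67589187e-06]), 'position': array([ 0.15590384, -0.55276645,  0.24438849]), 'tcp_rot': array([-3.13955845e+00, -1.52471880e-04,  2.74867013e-01]), 'ft_force': array([ 0.16465518, -0.66953056, -0.38701977]), 'moment': array([0.02510193, 0.0038722 , 0.00407205]), 'grip_width': 0.08506172684532656}
scene [[492.22538401077196, 0.0, 252.8718930805419], [0.0, 492.22538401077196, 189.34230866373179], [0.0, 0.0, 1.0]] [[-0.7739, -0.4009, 0.4903, 1.3064], [0.633, -0.4658, 0.6184, 1.0151], [-0.0196, 0.7889, 0.6142, 1.0896], [0.0, 0.0, 0.0, 1.0]] ['image', 'K', 'extrinsics']
head [([189.9, 254.7], 0.8)]
disc_top [([180.4, 260.5], 0.6)]
clamp_grip [([173.5, 263.2], 0.64)]
pin [([161.8, 242.5], 0.66)]
cover_peg [([164.9, 273.0], 0.
[... 268 characters left out ...]
, [-0.0776, -0.7193, 0.6903, 0.8958], [0.0183, 0.6913, 0.7224, 1.0554], [0.0, 0.0, 0.0, 1.0]] ['image', 'K', 'extrinsics']
head [([203.9, 257.8], 0.93)]
disc_top [([202.5, 267.4], 0.57)]
clamp_grip []
pin [([177.9, 244.8], 0.61)]
cover_peg [([195.5, 277.9], 0.84)]
rack [([344.5, 215.2], 0.82)]
jar [([155.3, 279.5], 0.8)]
tray [([151.2, 239.1], 0.68)]
wrist [[299.0546232169323, 0.0, 255.50184043839752], [0.0, 299.0546232169323, 191.427588189623], [0.0, 0.0, 1.0]] [[0.2716, 0.9274, 0.2571, 0.2218], [-0.9624, 0.2617, 0.0726, -0.5353], [0.0001, -0.2671, 0.9637, 0.3744], [0.0, 0.0, 0.0, 1.0]] ['image', 'K', 'extrinsics']
head []
disc_top []
clamp_grip []
pin []
cover_peg []
rack []
jar []
tray []
```

View pics/scene0.png

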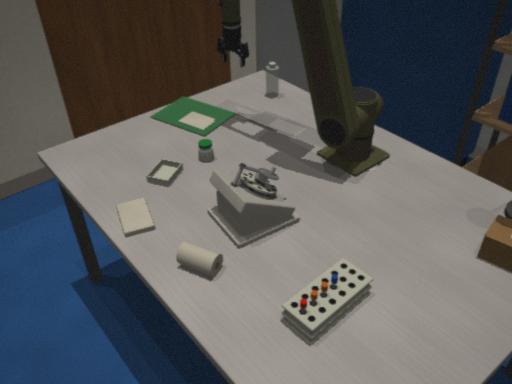

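View pics/side0.png

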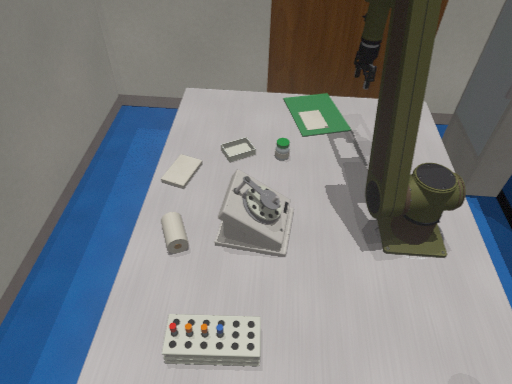

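The mixer head is at (195,255) in scene and (205,258) in side, with its face toward the robot. The cover is closed over the disc. Next I triangulate and fit a head pose.

```bash
cat >> h.py <<'E'
from scipy.optimize import least_squares
from scipy.spatial.transform import Rotation as R
def project(P,K,E):
    P=np.atleast_2d(P); c=(P-E[:3,3])@E[:3,:3]; p=c*[1,-1,-1]; uv=p@K.T; uv=uv[:,:2]/uv[:,2:]; return uv[:,::-1]
def headR(yaw): # face z leans 30deg toward front; yaw = dir of front (horizontal heading)
    f=np.array([np.cos(yaw),np.sin(yaw),0]);up=np.array([0,0,1.])
    z=np.cos(np.pi/6)*up+np.sin(np.pi/6)*f; x=np.cos(np.pi/6)*-f+np.sin(np.pi/6)*up
    return np.stack([x,np.cross(z,x),z],1)
MOD={'head':[0,0,0],'disc_top':[0,0,.024],'clamp_grip':[0,0,.056],'pin':[.095,0,.066],'cover_peg':[-.010,0,.096]}
E
python3 - <<'E'
from h import *
obs={}
for c in ['scene','side']:
    d=np.load(f'pics/{c}0.npz')
    obs[c]=(d['K'],d['E'])
M=[('scene','head',189.9,254.7),('scene','disc_top',180.4,260.5),('scene','clamp_grip',173.5,263.2),('scene','pin',161.8,242.5),('scene','cover_peg',164.9,273.0),
('side','head',203.9,257.8),('side','disc_top',202.5,267.4),('side','pin',177.9,244.8),('side','cover_peg',195.5,277.9)]
def f(p):
    r=[]
    for c,n,a,b in M:
        P=p[:3]+headR(p[3])@np.array(MOD[n]); r+=list((project(P,*obs[c])[0]-[a,b]))
    return np.array(r)
for y0 in [3.1,2.5,-2.5,1.5,-1.5]:
    s=least_squares(f,[.5,0,.15,y0],loss='soft_l1'); print(s.cost,s.x.round(4))
s=min([least_squares(f,[.5,0,.15,y]) for y in [3,1.5,-1.5]],key=lambda s:s.cost);print(s.x,f(s.x).reshape(-1,2).round(1))
# bystanders
for n,a,b in [('jar',(163.3,208.9),(155.3,279.5)),('tray',(175.6,165.6),(151.2,239.1)),('rack',(306.2,325.3),(344.5,215.2))]:
    s2=least_squares(lambda P:np.r_[project(P,*obs['scene'])[0]-a,project(P,*obs['side'])[0]-b],[.5,0,0]);print(n,s2.x.round(3),s2.cost)
for c in ['scene','side']:
    im=cv2.imread(f'pics/{c}0.png'); u=project(s.x[:3],*obs[c])[0].astype(int)
    cr=im[u[0]-60:u[0]+60,u[1]-80:u[1]+80]; cv2.imwrite(f'pics/{c}0c.png',cv2.resize(cr,None,fx=5,fy=5,interpolation=cv2.INTER_CUBIC))
E
```

```text
13.457624439893065 [0.5212 0.0433 0.1232 2.792 ]
13.457624439892815 [0.5212 0.0433 0.1232 2.792 ]
13.457624439892744 [ 0.5212  0.0433  0.1232 -3.4912]
13.457624439892857 [0.5212 0.0433 0.1232 2.792 ]
13.457624439892792 [ 0.5212  0.0433  0.1232 -3.4912]
[0.51938979 0.04086387 0.12142166 2.77859902] [[-2.3  1.7]
 [ 1.3 -0.6]
 [ 0.2  1.3]
 [ 2.1 -1.8]
 [-0.7  0.1]
 [ 1.5  2.2]
 [-0.3 -3.8]
 [-0.7  1.7]
 [-1.3 -0.2]]
jar [ 0.459 -0.334  0.005] 9.885889313769832
tray [ 0.629 -0.369 -0.003] 0.3775254433531389
rack [ 0.613  0.451 -0.007] 0.24692968588095107
```

View pics/scene0c.png

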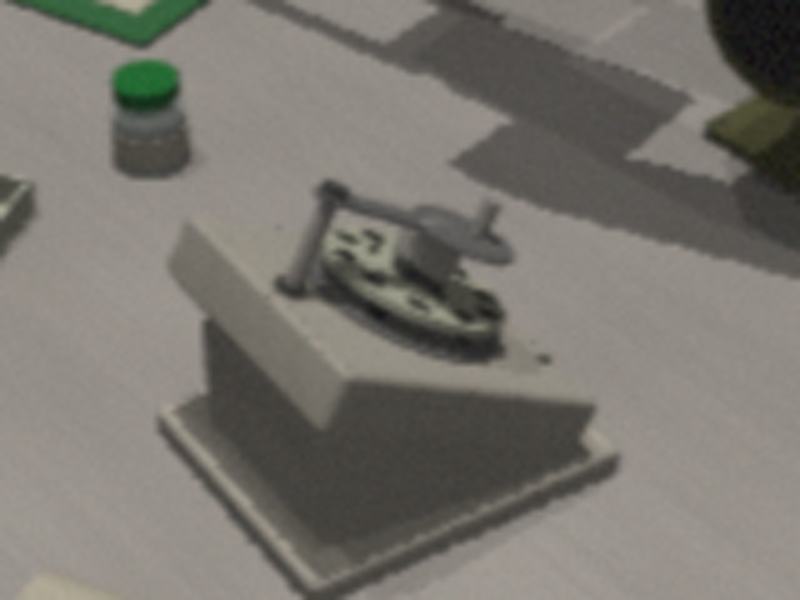

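View pics/side0c.png

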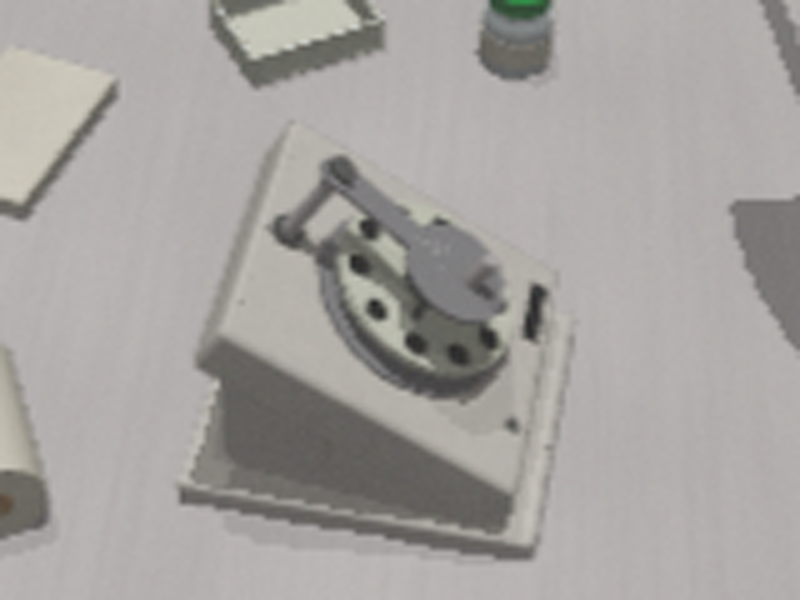

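>>> {"name": "play_rows", "arguments": {"rows": [[0,0,0,30,-18,-10,0],[0,0,0,30,-18,-10,0],[0,0,0,30,-18,-10,0],[0,0,0,30,-18,-10,0],[0,0,0,30,-18,-10,0],[0,0,0,30,-18,-10,0],[0,0,0,30,-18,-10,0],[0,0,0,30,-18,-10,0],[0,0,0,30,-18,-10,0],[0,0,0,30,-18,-10,0]]}}

```text
t: 2.35
position: [0.3967, -0.2976, 0.3459]
tcp_rot: [3.141, -0.0, 0.275]
ft_force: [-0.2, -0.3, -0.4]
grip_width: 0.0856
```

>>> {"name": "play_rows", "arguments": {"rows": [[0,0,-1,0,0,0,0],[0,0,-1,0,0,0,0],[0,0,-1,0,0,0,0],[0,0,-1,0,0,0,0],[0,0,-1,0,0,0,0],[0,0,-1,0,0,0,0],[0,0,-1,0,0,0,0],[0,0,-1,0,0,0,0],[0,0,-1,0,0,0,0],[0,0,-1,0,0,0,0]]}}

```text
t: 3.35
position: [0.3959, -0.2987, 0.3453]
tcp_rot: [3.142, 0.0, 1.326]
ft_force: [0.3, 0.4, -0.7]
grip_width: 0.085
```

>>> {"name": "play_rows", "arguments": {"rows": [[0,0,-1,0,0,0,0],[0,0,-1,0,0,0,0],[0,0,-1,0,0,0,0],[0,0,-1,0,0,0,0],[0,0,-1,0,0,0,0],[0,0,-1,0,0,0,0],[0,0,-1,0,0,0,0],[0,0,-1,0,0,0,0],[0,0,-1,0,0,0,0],[0,0,-1,0,0,0,0]]}}

```text
t: 4.35
position: [0.3958, -0.2987, 0.3453]
tcp_rot: [3.142, 0.0, 2.373]
ft_force: [0.1, 0.4, -0.1]
grip_width: 0.0853
```

```bash
cat >> h.py <<'E'
def tool(st=None):
    st=st or env.read_state(); return np.array(st['position']),R.from_euler('xyz',st['tcp_rot'])
def plan(Pt,Rt):
    """Rt scipy rotation. print translation first in current tool frame, then rotation; """
    p,r=tool()
    print('trans in cur tool mm',(r.inv().apply(Pt-p)*1000).round(1),' rot units',((r.inv()*Rt).as_rotvec()/np.radians(6)).round(2),'trans in target tool mm',(Rt.inv().apply(Pt-p)*1000).round(1))
def toolR(H,phi=0): # phi: clockwise turn (about tool z) from x=-headx
    return R.from_matrix(np.stack([-H[:,0],H[:,1],-H[:,2]],1))*R.from_euler('z',phi)
HP=np.array([0.5204,0.0421,0.1223]);YAW=2.785
E
python3 - <<'E'
from h import *
H=headR(YAW); plan(HP+H@[-.02,0,.24],toolR(H)); print(H.round(3), HP+H@[-.02,0,.24], env.read_state()['q'].round(2))
E
```

```text
trans in cur tool mm [273.1 276.7  25.2]  rot units [-1.03 -4.93 -3.84] trans in target tool mm [133.5 362.9 -48. ]
[[ 0.812  0.349 -0.469]
 [-0.302  0.937  0.175]
 [ 0.5    0.     0.866]] [0.39171809 0.09003629 0.3201461 ] [-0.73  0.13  1.49  0.    1.52 -1.53]
```

>>> {"name": "play_rows", "arguments": {"rows": [[0,0,0,34,34.5,3,0],[0,0,0,34,34.5,3,0],[0,0,0,34,34.5,3,0],[0,0,0,34,34.5,3,0],[0,0,0,34,34.5,3,0],[0,0,0,34,34.5,3,0],[0,0,0,34,34.5,3,0],[0,0,0,34,34.5,3,0]]}}

```text
t: 5.15
position: [0.3933, 0.0906, 0.3216]
tcp_rot: [3.141, 0.001, 2.369]
ft_force: [0.3, -1.6, 0.9]
grip_width: 0.0852
```

>>> {"name": "play_rows", "arguments": {"rows": [[-0.2,-0.98,-0.77,0,0,0,0],[-0.2,-0.98,-0.77,0,0,0,0],[-0.2,-0.98,-0.77,0,0,0,0],[-0.2,-0.98,-0.77,0,0,0,0],[-0.2,-0.98,-0.77,0,0,0,0],[0,0,0,0,0,0,0],[0,0,0,0,0,0,0]]}}

```text
t: 5.85
position: [0.3933, 0.0891, 0.3215]
tcp_rot: [-3.14, 0.519, 2.782]
ft_force: [-0.1, 0.5, -0.1]
grip_width: 0.0853
```

```bash
python3 - <<'E'
from h import *
s=snap('wrist','w1'); H=headR(YAW)
plan(HP+H@[-.02,0,.24],toolR(H)); print(env.read_state()['q'].round(2),env.read_state()['ft_force'].round(2))
im=s['image'].copy()
for t in MOD:
    u=project(HP+H@np.array(MOD[t]),s['K'],s['extrinsics'])[0]
    m=env.mark_of('wrist',t); print(t,u.round(1),[(np.round(d['position'],1).tolist(),round(d['confidence'],2)) for d in m[:2]])
E
```

```text
trans in cur tool mm [ 3.4 -0.1  0.3]  rot units [-0.03 -0.04 -0.04] trans in target tool mm [ 3.4 -0.1  0.3]
[ 0.43 -0.17  1.96 -0.43  1.02 -0.61] [ 0.29 -0.18  0.03]
head [178.8 256.3] [([176.1, 247.2], 0.6)]
disc_top [183.3 256.3] [([183.4, 246.8], 0.72)]
clamp_grip [190.3 256.3] [([187.2, 242.2], 0.41)]
pin [273.3 256.4] [([266.9, 255.1], 0.75)]
cover_peg [191.  256.3] [([184.9, 260.6], 0.59)]
```

View pics/w1.png

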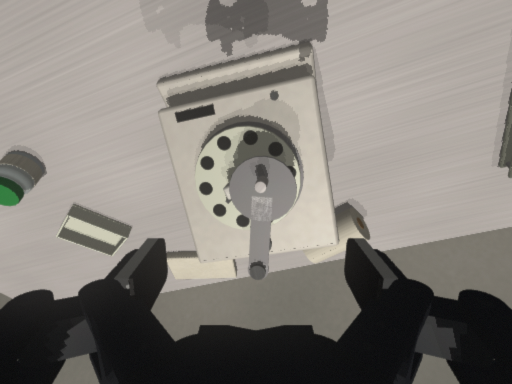

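The head is yawed about 8° from my fit. The disc is centred near (row 176, col 248), the peg top near (187,261), and the face corners are near (110,163), (78,313), (241,337) and (262,200). I'll refit with the wrist view.

```bash
python3 - <<'E'
import cv2
im=cv2.imread('pics/w1.png')[40:300,130:390]; cv2.imwrite('pics/w1c.png',cv2.resize(im,(780,600)[0:1]*1+(600,)if 0 else (600,600),interpolation=cv2.INTER_CUBIC))
E
```

```text
(no output)
```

View pics/w1c.png

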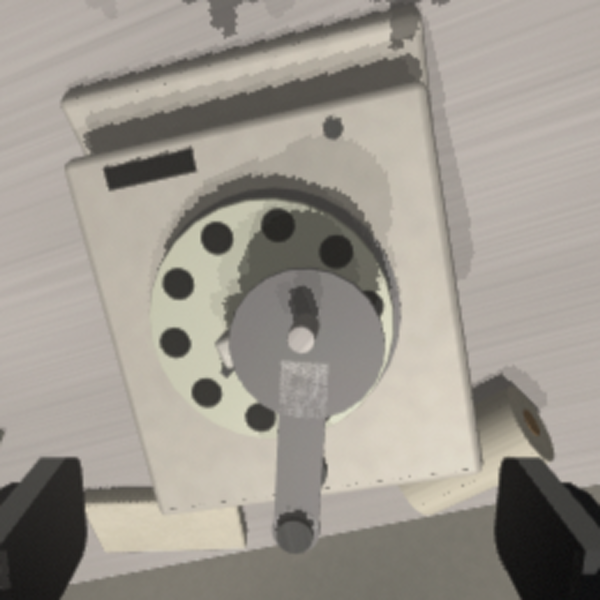

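```bash
cat > fit.py <<'E'
from h import *
obs={}
for c,n in [('scene','scene0'),('side','side0'),('wrist','w1')]:
    d=np.load(f'pics/{n}.npz'); obs[c]=(d['K'],d['E'])
M=[('scene','head',189.9,254.7),('scene','disc_top',180.4,260.5),('scene','clamp_grip',173.5,263.2),('scene','pin',161.8,242.5),('scene','cover_peg',164.9,273.0),
('side','head',203.9,257.8),('side','disc_top',202.5,267.4),('side','pin',177.9,244.8),('side','cover_peg',195.5,277.9),
('wrist','disc_top',177.4,247.9),('wrist','cover_peg',186.9,260.4),('wrist','pc',187.7,263.0)]
MOD['pc']=[0,0,.070]
C=[(110.2,160.3),(76.8,314.1),(242.8,337.1),(261,202.4)]
for L,W in [(.22,.2),(.2,.22)]:
  def f(p,full=False):
    H=headR(p[3]);r=[]
    for c,n,a,b in M:
        w=.7 if c!='wrist' else 1
        r+=list(w*(project(p[:3]+H@np.array(MOD[n]),*obs[c])[0]-[a,b]))
    for (sx,sy),uv in zip([(-1,1),(-1,-1),(1,-1),(1,1)],C):
        # x=-headx is toward image top ; head +y -> tool +y
        q=p[:3]+H@[p[4]+sx*L/2,-sy*W/2*SG,0]; r+=list(project(q,*obs['wrist'])[0]-uv)
    return np.array(r)
  for SG in (1,-1):
    s=least_squares(f,[.52,.04,.12,2.7,0],loss='soft_l1');print(L,W,SG,s.cost,s.x.round(4));
    if s.cost<60: print(f(s.x).reshape(-1,2).round(1).tolist())
E
python3 fit.py
```

```text
0.22 0.2 1 69.7788064391048 [0.5228 0.035  0.1078 3.0069 0.0073]
0.22 0.2 -1 616.0523814502187 [0.5218 0.0311 0.1073 2.5394 0.0065]
0.2 0.22 1 100.14032585820436 [0.5195 0.0457 0.117  2.9503 0.0044]
0.2 0.22 -1 656.3595870997196 [0.5154 0.034  0.1153 2.5469 0.006 ]
```

```bash
sed -i 's/s.cost<60/s.cost<110/' fit.py; python3 fit.py
```

```text
0.22 0.2 1 69.7788064391048 [0.5228 0.035  0.1078 3.0069 0.0073]
[[0.4, -0.1], [2.6, -2.1], [1.5, -1.1], [5.1, -1.6], [0.2, -2.7], [2.0, 0.8], [0.4, -3.2], [2.4, -0.3], [-1.8, -0.2], [0.7, 1.5], [-1.8, -22.5], [0.1, -19.2], [-0.7, -0.2], [-1.4, 3.6], [2.4, 3.6], [1.7, -1.4]]
0.22 0.2 -1 616.0523814502187 [0.5218 0.0311 0.1073 2.5394 0.0065]
0.2 0.22 1 100.14032585820436 [0.5195 0.0457 0.117  2.9503 0.0044]
[[-0.3, 1.8], [1.9, 0.0], [0.8, 1.2], [3.8, 0.1], [-0.3, -0.2], [2.5, 1.4], [0.9, -2.6], [2.2, 0.4], [-0.9, 0.4], [1.7, 9.3], [-0.8, -10.7], [1.4, -9.3], [0.6, -0.4], [5.2, 27.4], [-1.5, 15.3], [-4.4, -10.4]]
0.2 0.22 -1 656.3595870997196 [0.5154 0.034  0.1153 2.5469 0.006 ]
```

```bash
cat > fit2.py <<'E'
from fit import *
def pt(n,a):
    if n=='cover_peg': return np.array([.095-.105*np.cos(a),.105*np.sin(a),.096])
    if n=='pc': return np.array([.095-.095*np.cos(a),.095*np.sin(a),.070])
    return np.array(MOD[n])
L,W=.22,.2
def f(p):
    H=headR(p[3]);r=[]
    for c,n,a,b in M:
        w=.7 if c!='wrist' else 1
        r+=list(w*(project(p[:3]+H@pt(n,p[5]),*obs[c])[0]-[a,b]))
    for (sx,sy),uv in zip([(-1,-1),(-1,1),(1,1),(1,-1)],C):
        r+=list(project(p[:3]+H@[p[4]+sx*L/2,sy*W/2,0],*obs['wrist'])[0]-uv)
    return np.array(r)
s=least_squares(f,[.52,.04,.12,2.9,0,0],loss='soft_l1');print(s.cost,s.x.round(4));print(f(s.x).reshape(-1,2).round(1).tolist())
E
python3 fit2.py|tail -2
```

```text
28.336758625139023 [0.5217 0.0331 0.1095 3.0197 0.0061 0.2445]
[[-0.1, -0.2], [2.1, -2.2], [0.9, -1.2], [4.5, -1.6], [2.2, -0.2], [1.5, 1.1], [-0.1, -3.0], [2.0, -0.1], [1.3, -1.4], [1.5, -0.4], [-2.1, 0.1], [-0.0, -0.4], [-0.1, -2.9], [-3.0, 0.7], [1.9, 3.1], [2.2, -2.1]]
```

```bash
sed -i 's/^HP=.*/HP=np.array([0.5217,0.0331,0.1095]);YAW=3.02/' h.py; python3 - <<'E'
from h import *
H=headR(YAW); print(H.round(3)); plan(HP+H@[-.007,.0254,.096+.075],toolR(H,.24))
E
```

```text
[[ 0.86   0.121 -0.496]
 [-0.105  0.993  0.061]
 [ 0.5    0.     0.866]]
trans in cur tool mm [-4.1 -3.9 80.3]  rot units [-1.16  0.1   0.3 ] trans in target tool mm [ -5.2 -13.4  79.2]
```

>>> {"name": "play_rows", "arguments": {"rows": [[-0.58,0.05,0.15,0,0,0,0],[-0.58,0.05,0.15,0,0,0,0],[0,0,0,-1,-3.5,20,0],[0,0,0,-1,-3.5,20,0],[0,0,0,-1,-3.5,20,0],[0,0,0,0,0,0,0],[0,0,0,0,0,0,0]]}}

```text
t: 6.85
position: [0.4228, 0.0738, 0.2695]
tcp_rot: [3.006, 0.506, 2.746]
ft_force: [0.2, -0.2, 0.6]
grip_width: 0.0857
```

```bash
python3 - <<'E'
from h import *
s=snap('wrist','w2'); H=headR(YAW)
print(env.read_state()['q'].round(2))
for t in ['disc_top','clamp_grip','pin','cover_peg']:
    m=env.mark_of('wrist',t); print(t,project(HP+H@np.array(MOD[t]),s['K'],s['extrinsics'])[0].round(1),[(np.round(d['position'],1).tolist(),round(d['confidence'],2)) for d in m[:2]])
im=s['image'][20:340,100:420]; cv2.imwrite('pics/w2c.png',cv2.resize(im,(600,600),interpolation=cv2.INTER_CUBIC))
E
```

```text
[ 0.21 -0.14  2.08 -0.25  0.71 -0.85]
disc_top [192.4 230.7] [([195.6, 229.9], 0.64)]
clamp_grip [201.7 227.9] []
pin [295.6 252.5] [([299.2, 246.6], 0.8)]
cover_peg [205.2 220. ] [([204.7, 253.9], 0.83)]
```

View pics/w2c.png

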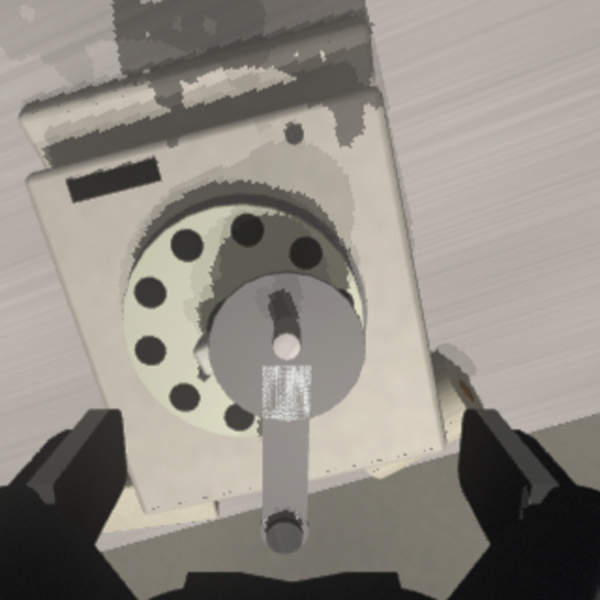

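```bash
cat > fit3.py <<'E'
from fit import M,C,obs
from h import *
MOD['pc']=0
d=np.load('pics/w2.npz'); obs['w2']=(d['K'],d['E'])
from fit2 import pt
M=M+[('w2','disc_top',190.7,230.7),('w2','cover_peg',204.5,253.1),('w2','pc',204,253.1)]
C2=[(114.9,114.9),(68,303.7),(258.4,336.3),(293,178.4)]
def f(p):
    H=headR(p[3]);r=[]
    for c,n,a,b in M:
        w=.5 if c in('scene','side') else 1
        r+=list(w*(project(p[:3]+H@pt(n,p[5]),*obs[c])[0]-[a,b]))
    for k,CC in (('wrist',C),('w2',C2)):
      for (sx,sy),uv in zip([(-1,-1),(-1,1),(1,1),(1,-1)],CC):
        r+=list(project(p[:3]+H@[p[4]+sx*.11,sy*.1,0],*obs[k])[0]-uv)
    return np.array(r)
s=least_squares(f,[.52,.04,.12,2.9,0,0],loss='soft_l1');print(s.cost,s.x.round(4));print(f(s.x).reshape(-1,2).round(1).tolist())
r=[]
g=lambda P:np.concatenate([w*(project(P,*obs[c])[0]-[a,b]) for c,n,a,b in M if n=='cover_peg' for w in [.5 if c in('scene','side') else 1]])
q=least_squares(g,[.5,.05,.2]);print('peg',q.x.round(4),g(q.x).round(1), (headR(s.x[3]).T@(q.x-s.x[:3])).round(4))
E
python3 fit3.py|tail -3
```

```text
26.677004807253706 [0.5255 0.0318 0.1059 3.0116 0.0059 0.2454]
[[0.5, -0.7], [2.1, -2.1], [1.3, -1.4], [3.8, -1.8], [2.2, -0.7], [1.3, 0.2], [0.1, -2.7], [1.6, -0.6], [1.2, -1.7], [1.8, -0.0], [-1.7, 0.8], [0.3, 0.0], [1.9, 0.1], [-2.7, -0.3], [-0.2, -0.3], [0.3, -1.2], [-0.7, 0.6], [1.5, 1.5], [1.1, -2.1], [-0.4, 0.3], [-0.4, -1.0], [0.8, 0.9], [-0.1, -0.9]]
peg [0.4667 0.0661 0.1969] [ 0.4  0.5  0.2 -0.2 -0.1 -0.2  0.2  0.1] [-0.0089  0.0264  0.1102]
```

```bash
cat > fit4.py <<'E'
from fit3 import *
def f(p):
    H=headR(p[3]);r=[]
    for c,n,a,b in M:
        w=.5 if c in('scene','side') else 1
        r+=list(w*(project(p[:3]+H@pt(n,p[5]),*obs[c])[0]-[a,b]))
    for k,CC in (('wrist',C),('w2',C2)):
      for (sx,sy),uv in zip([(-1,-1),(-1,1),(1,1),(1,-1)],CC):
        r+=list(.5*(project(p[:3]+H@[p[4]+sx*p[6],sy*p[7],0],*obs[k])[0]-uv))
    return np.array(r)
s=least_squares(f,[.52,.04,.12,2.9,0,0,.11,.1],loss='soft_l1');print(s.cost,s.x.round(4));print(f(s.x).reshape(-1,2).round(1).tolist())
H=headR(s.x[3]);print((H.T@(q.x-s.x[:3])).round(4))
K,E=obs['w2'];c=s.x[:3]+H@[0,0,.024]
print('disc w',np.ptp(np.array([project(c+H@[.065*np.cos(t),.065*np.sin(t),0],K,E)[0] for t in np.linspace(0,6.28,60)]),axis=0), 'meas h,w',233/1.875,242/1.875)
E
python3 fit4.py|tail -4
```

```text
11.196460420001449 [0.516  0.0354 0.1162 3.011  0.0057 0.2354 0.1049 0.0953]
[[-1.1, 0.7], [0.5, -0.6], [-0.4, 0.1], [2.1, -0.2], [0.5, 0.7], [0.7, 1.6], [-0.5, -1.2], [0.9, 0.9], [0.4, 0.0], [1.5, -0.4], [-1.9, -0.0], [0.3, -0.5], [2.0, 0.4], [-2.1, 0.1], [0.5, 0.2], [0.2, -0.2], [-0.0, -0.2], [0.2, 0.2], [-0.1, -0.9], [-0.2, 0.6], [-0.0, -0.4], [0.2, 0.4], [-0.3, -0.2]]
[-0.0055  0.0241  0.0963]
disc w [126.37667667 131.09849768] meas h,w 124.26666666666667 129.06666666666666
```

```bash
sed -i 's/^HP=.*/HP=np.array([0.516,0.0354,0.1162]);YAW=3.011/' h.py; python3 - <<'E'
from h import *
H=headR(YAW); plan(HP+H@[-.006,.0245,.090],toolR(H,.235))
E
```

```text
trans in cur tool mm [-1.7 -2.5 92.4]  rot units [0.06 0.   0.05] trans in target tool mm [-1.7 -1.9 92.4]
```

>>> {"name": "play_rows", "arguments": {"rows": [[0.06,0,0.05,-1.7,-2,20,100],[0,0,0,0,0,20,100],[0,0,0,0,0,20,100],[0,0,0,0,0,10,100],[0,0,0,0,0,10,100],[0,0,0,0,0,10,100],[0,0,0,0,0,0,100]]}}

```text
t: 7.8
position: [0.4679, 0.066, 0.1914]
tcp_rot: [3.01, 0.506, 2.742]
ft_force: [-0.9, 0.1, 0.8]
grip_width: 0.0521
```

```bash
python3 - <<'E'
from h import *
H=headR(YAW);plan(HP+H@[-.006,.0245,.090],toolR(H,.235))
for c in ['wrist','side']:
    s=snap(c,c+'3'); 
    im=s['image']
    if c=='side': im=im[140:270,180:350]
    cv2.imwrite(f'pics/{c}3c.png',cv2.resize(im,None,fx=4.5 if c=='side' else 1.5,fy=4.5 if c=='side' else 1.5,interpolation=cv2.INTER_CUBIC))
E
```

```text
trans in cur tool mm [-1.   0.7  0.9]  rot units [-0.02 -0.02  0.  ] trans in target tool mm [-1.   0.7  0.9]
```

View pics/wrist3c.png

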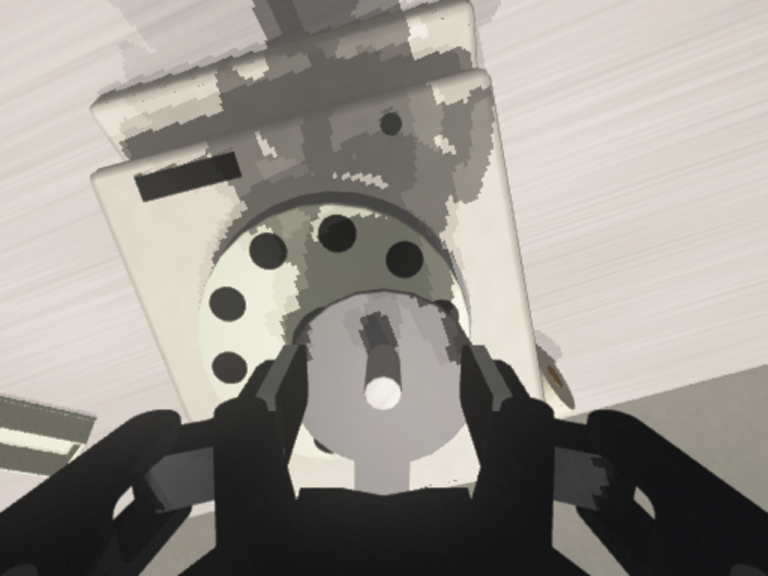

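View pics/side3c.png

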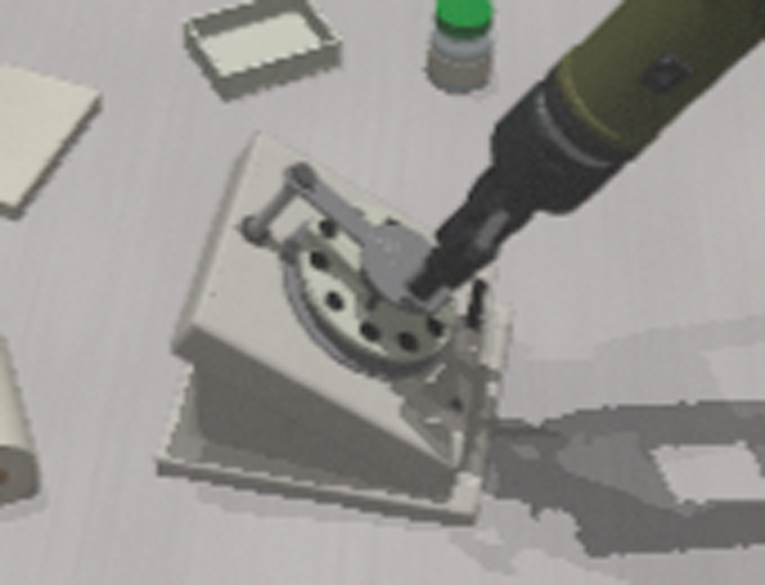

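>>> {"name": "play_rows", "arguments": {"rows": [[0,0,0,0,0,0,230],[0,0,0,0,0,0,230],[0,0,0,0,0,0,230],[0,0,0,0,0,0,230],[0,0,0,0,0,0,230],[0,0,0,0,0,0,230]]}}

```text
t: 8.5
position: [0.4679, 0.0661, 0.1927]
tcp_rot: [3.008, 0.508, 2.741]
ft_force: [-3.7, 0.6, 5.8]
grip_width: 0.0097
```

```bash
python3 - <<'E'
from h import *
H=headR(YAW)
# arc steps: rotate about pin by da per row, tool-frame twist
p,r=tool(); pin=HP+H@[.095,0,.09]
v=r.inv().apply(p-pin); print('pin->tcp in tool frame mm',(v*1000).round(1)); print(env.read_state()['grip_width'])
# rotation about tool z by 3deg/row: translation expressed in tool frame before each row
for a in (3,4,5,6):
  Rz=R.from_euler('z',a,degrees=True); print(a, ((Rz.apply(v)-v)*1000).round(2))
E
```

```text
pin->tcp in tool frame mm [104.4  -0.2  -2. ]
0.009653182719779526
3 [-0.13  5.46  0.  ]
4 [-0.24  7.28  0.  ]
5 [-0.38  9.1  -0.  ]
6 [-0.55 10.91  0.  ]
```

```bash
python3 - <<'E'
from h import *
s=snap('wrist','w4');cv2.imwrite('pics/w4c.png',cv2.resize(s['image'][150:384,130:390],None,fx=2.5,fy=2.5,interpolation=cv2.INTER_CUBIC))
s=snap('scene','s4');cv2.imwrite('pics/s4c.png',cv2.resize(s['image'][120:230,190:330],None,fx=5,fy=5,interpolation=cv2.INTER_CUBIC));print(env.read_state()['ft_force'],env.read_state()['grip_width'])
E
```

```text
[-3.68466177  0.38847085  5.93785189] 0.00932628378160554
```

View pics/w4c.png

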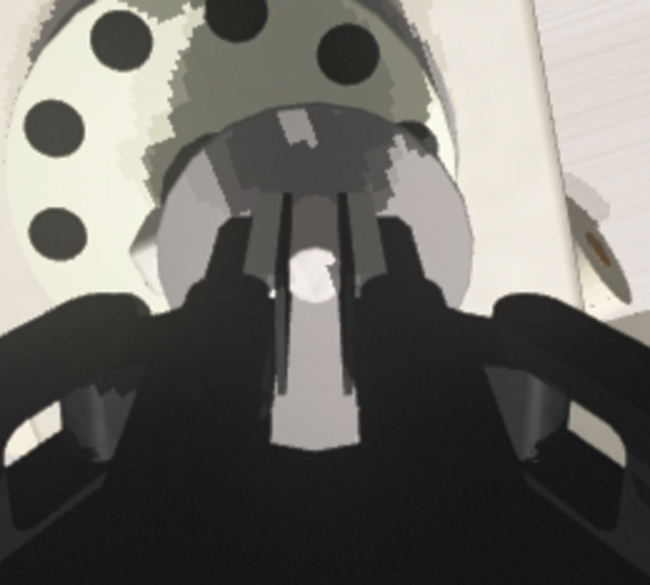

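View pics/s4c.png

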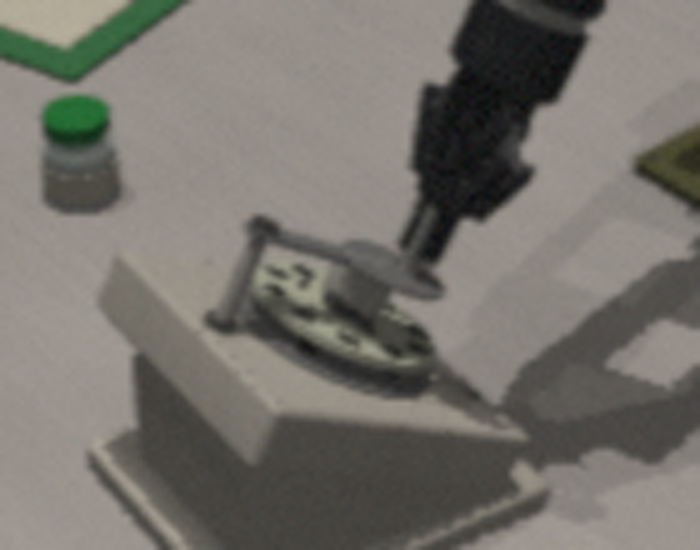

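>>> {"name": "play_rows", "arguments": {"rows": [[0,0,0,0,0,-3,222],[0,0,0,0,0,-2,212],[0,0,0,0,0,0,212],[0,0,0,0,0,0,212]]}}

```text
t: 9.0
position: [0.4653, 0.0663, 0.1965]
tcp_rot: [3.009, 0.507, 2.741]
ft_force: [0.8, 0.2, 0.2]
grip_width: 0.0147
```

```bash
python3 - <<'E'
from h import *
H=headR(YAW)
p,r=tool(); print((H.T@(p-HP)).round(4)); print(env.read_state()['grip_width'],env.read_state()['ft_force'])
E
```

```text
[-0.0068  0.0241  0.0967]
0.014729067885460816 [0.8146271  0.16912373 0.24529955]
```

>>> {"name": "play_rows", "arguments": {"rows": [[0,0,0.8,-0.4,8.7,0,212],[0,0,0.8,-0.4,8.7,0,212],[0,0,0.8,-0.4,8.7,0,212],[0,0,0.8,-0.4,8.7,0,212],[0,0,0.8,-0.4,8.7,0,212],[0,0,0,0,0,0,212]]}}

```text
t: 9.6
position: [0.4875, 0.1036, 0.2063]
tcp_rot: [2.804, 0.408, 2.287]
ft_force: [-0.1, 0.2, -0.9]
grip_width: 0.0143
```

```bash
cat > st.py <<'E'
from h import *
H=headR(YAW)
p,r=tool(); x=H.T@(p-HP);print('head xyz',x.round(4),'phi',(toolR(H).inv()*r).as_rotvec().round(3),'r pin',np.hypot(x[0]-.095,x[1]).round(4),'ang',np.arctan2(x[1],.095-x[0]).round(3)); s=env.read_state();print(s['t'],s['grip_width'].round(4),'F head',(H.T@s['ft_force']).round(2),'M',(H.T@s['moment']).round(2),s['q'].round(2))
E
python3 st.py
```

```text
head xyz [0.0129 0.0639 0.0966] phi [-0.     0.     0.654] r pin 0.1041 ang 0.661Traceback (most recent call last):
  File "st.py", line 3, in <module>
    p,r=tool(); x=H.T@(p-HP);print('head xyz',x.round(4),'phi',(toolR(H).inv()*r).as_rotvec().round(3),'r pin',np.hypot(x[0]-.095,x[1]).round(4),'ang',np.arctan2(x[1],.095-x[0]).round(3)); s=env.read_state();print(s['t'],s['grip_width'].round(4),'F head',(H.T@s['ft_force']).round(2),'M',(H.T@s['moment']).round(2),s['q'].round(2))
                                                                                                                                                                                                                             ^^^^^^^^^^^^^^^^^^^^^
AttributeError: 'float' object has no attribute 'round'
```

Radius is holding, so I continue the arc.

>>> {"name": "play_rows", "arguments": {"rows": [[0,0,0.8,-0.3,8.7,0,212],[0,0,0.8,-0.3,8.7,0,212],[0,0,0.8,-0.3,8.7,0,212],[0,0,0.8,-0.3,8.7,0,212],[0,0,0.8,-0.3,8.7,0,212],[0,0,0.8,-0.3,8.7,0,212],[0,0,0.8,-0.3,8.7,0,212],[0,0,0.8,-0.3,8.7,0,212],[0,0,0.8,-0.3,8.7,0,212],[0,0,0.8,-0.3,8.7,0,212]]}}

```text
t: 10.6
position: [0.5549, 0.1348, 0.2421]
tcp_rot: [2.622, 0.04, 1.507]
ft_force: [-0.1, -0.2, -0.3]
grip_width: 0.014
```

```bash
sed -i "s/s\['grip_width'\].round(4)/round(s['grip_width'],4)/" st.py; python3 st.py; python3 - <<'E'
from h import *
s=snap('side','sd5');cv2.imwrite('pics/sd5c.png',cv2.resize(s['image'][140:270,180:350],None,fx=4.5,fy=4.5,interpolation=cv2.INTER_CUBIC))
E
```

```text
head xyz [0.0851 0.1036 0.0963] phi [3.000e-03 1.000e-03 1.493e+00] r pin 0.1041 ang 1.476
10.6 0.014 F head [-0.24 -0.19 -0.17] M [ 0.07  0.46 -0.  ] [ 0.29  0.13  1.9  -0.34  0.66  0.57]
```

View pics/sd5c.png

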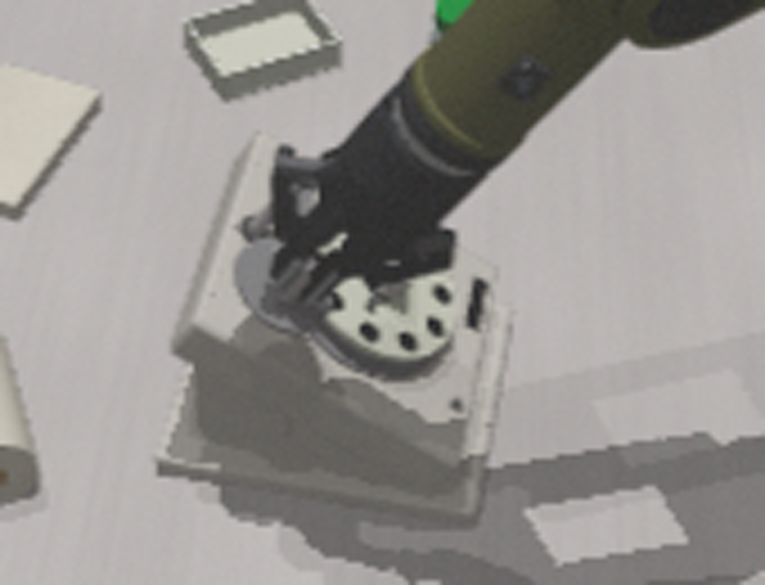

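The cover is swung to about 1.47 rad, with the disc and bar visible. Retreating to look at the knob.

>>> {"name": "play_rows", "arguments": {"rows": [[0,0,0,0,0,-20,212],[0,0,0,0,0,-30,212],[0,0,0,0,0,-30,212],[0,0,0,30,-20,0,100],[0,0,-1,30,-20,0,100],[0,0,-1,30,-25,0,100],[0,0,-1,0,0,0,100],[0,0,-1,0,0,0,100],[0,0,-1,0,0,0,100],[0,0,-1,0,0,0,100]]}}

```text
t: 11.65
position: [0.4618, 0.2295, 0.2742]
tcp_rot: [2.733, 0.334, 2.086]
ft_force: [0.3, 0.5, 0.3]
grip_width: 0.0521
```

```bash
python3 st.py; python3 - <<'E'
from h import *
H=headR(YAW); plan(HP+H@[-.02,0,.17],toolR(H,0))
E
```

```text
head xyz [0.0106 0.1854 0.1764] phi [0.002 0.001 0.855] r pin 0.2037 ang 1.143
11.65 0.0521 F head [0.36 0.51 0.19] M [0.   0.24 0.06] [ 0.61  0.05  1.9  -0.47  0.85  0.28]
trans in cur tool mm [-119.8 -144.7    6.6]  rot units [-0.01 -0.01 -8.16] trans in target tool mm [  30.6 -185.4    6.4]
```

>>> {"name": "play_rows", "arguments": {"rows": [[0,0,0,-30,-36,0,0],[0,0,0,-30,-36,0,0],[0,0,0,-30,-36,0,0],[0,0,0,-30,-36,0,0],[0,0,-1,0,0,0,0],[0,0,-1,0,0,0,0],[0,0,-1,0,0,0,0],[0,0,-1,0,0,0,0],[0,0,0,0,0,0,0]]}}

```text
t: 12.55
position: [0.4109, 0.0502, 0.2589]
tcp_rot: [2.901, 0.468, 2.511]
ft_force: [-0.0, -0.0, 0.2]
grip_width: 0.0854
```

```bash
python3 st.py; python3 - <<'E'
from h import *
s=snap('wrist','w6');cv2.imwrite('pics/w6c.png',cv2.resize(s['image'],None,fx=1.5,fy=1.5,interpolation=cv2.INTER_CUBIC))
H=headR(YAW)
for t in ['disc_top','clamp_grip','pin','cover_peg','head']:
    m=env.mark_of('wrist',t); print(t,project(HP+H@np.array(MOD[t]),s['K'],s['extrinsics'])[0].round(1),[(np.round(d['position'],1).tolist(),round(d['confidence'],2)) for d in m[:2]])
E
```

```text
head xyz [-0.0206  0.001   0.1767] phi [0.002 0.001 0.442] r pin 0.1156 ang 0.009
12.55 0.0854 F head [ 0.12 -0.01  0.22] M [-0.02  0.25  0.05] [ 0.13 -0.15  2.12 -0.21  0.68 -0.73]
disc_top [199.2 263.5] [([202.7, 262.1], 0.8)]
clamp_grip [209.9 264.4] [([211.5, 262.8], 0.57)]
pin [301.4 307.9] []
cover_peg [215.9 260.2] [([269.5, 428.6], 0.87)]
head [192.6 263. ] [([197.9, 260.6], 0.57)]
```

View pics/w6c.png

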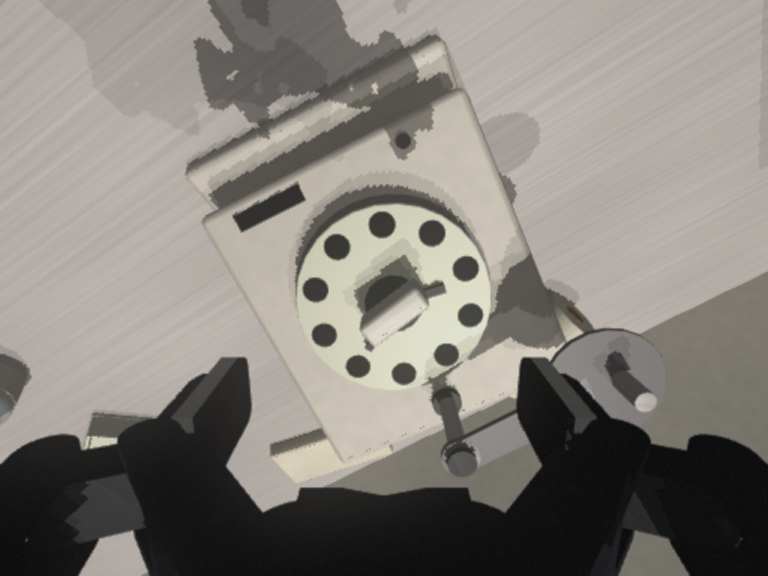

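```bash
python3 - <<'E'
import cv2
im=cv2.imread('pics/w6.png')[125:270,185:335]; cv2.imwrite('pics/w6d.png',cv2.resize(im,(600,580),interpolation=cv2.INTER_CUBIC))
E
```

```text
(no output)
```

View pics/w6d.png

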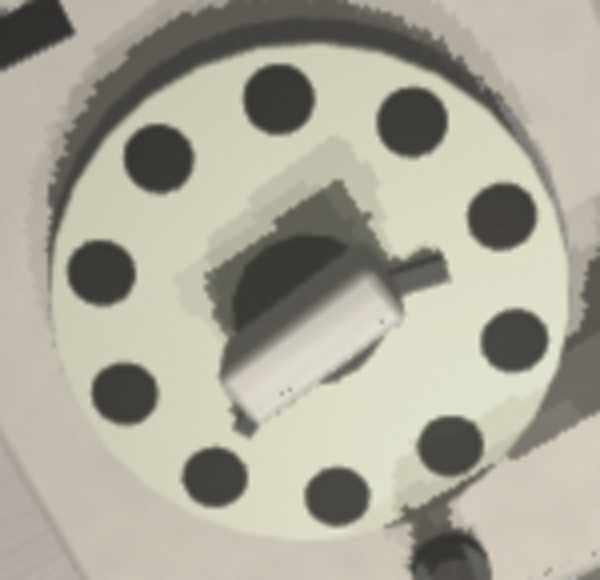

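```bash
cat > fit5.py <<'E'
from h import *
d=np.load('pics/w6.npz'); K,E=d['K'],d['E']
hol=np.array([(279,98),(412,121),(502,216),(515,340),(451,446),(337,496),(215,477),(125,393),(101,272),(158,158)],float)
hol=np.c_[125+hol[:,1]/4,185+hol[:,0]/4]
bar=np.array([(222,380),(254,424),(402,316),(372,272)],float); bar=np.c_[125+bar[:,1]/4,185+bar[:,0]/4]
def f(p,freeyaw):
    yaw=p[3] ; H=headR(yaw); r=[]
    th=p[4]-np.arange(10)*2*np.pi/10
    P=p[:3]+np.stack([p[5]*np.cos(th),p[5]*np.sin(th),np.full(10,.024)],1)@H.T
    r+=list((project(P,K,E)-hol).ravel())
    u=np.array([np.cos(p[6]),np.sin(p[6]),0]);v=np.array([-u[1],u[0],0])
    B=[np.array([0,0,.056])+s*.022*u+t*.008*v for s,t in [(-1,1),(-1,-1),(1,-1),(1,1)]]
    r+=list((project(p[:3]+np.array(B)@H.T,K,E)-bar).ravel()*.7)
    # prior from earlier fit
    r+=list((p[:3]-HP)/.004*1.0)+[(yaw-YAW)/.02, ]
    return np.array(r)
best=None
for ph in np.linspace(0,6.2,11):
  for b in (0,.8,1.6,2.4,3.2,-.8):
    s=least_squares(f,[*HP,YAW,ph,.05,b],args=(0,))
    if best is None or s.cost<best.cost: best=s
s=best
print(s.cost,s.x.round(4)); print(f(s.x,0).round(1).tolist())
H=headR(YAW)
for z in (.05,.056): # intersect pixel ray of bar center
  c=bar.mean(0); dd=E[:3,:3]@np.array([(c[1]-K[0,2])/K[0,0],-(c[0]-K[1,2])/K[1,1],-1.]); o=H.T@(E[:3,3]-HP); D=H.T@dd; t=(z-o[2])/D[2]; print('bar centre head',(o+t*D).round(4))
E
python3 fit5.py
```

```text
5.958872693837636 [ 0.5202  0.0323  0.114   3.015   5.9835 -0.0525  1.7772]
[0.1, -0.1, 0.0, 0.1, -0.1, 0.1, -0.0, -0.1, -0.2, -0.1, -0.0, 0.1, -0.1, -0.1, 0.1, -0.1, 0.1, -0.0, -0.0, 0.1, -0.3, -1.6, 1.1, 0.4, 0.6, 1.8, -1.3, -0.3, 1.1, -0.8, -0.5, 0.2]
bar centre head [ 0.0033 -0.0026  0.05  ]
bar centre head [ 0.0013 -0.0019  0.056 ]
```

```bash
cat > fit6.py <<'E'
import sys
from fit3 import *
d=np.load('pics/w6.npz'); obs['w6']=(d['K'],d['E'])
hol=np.array([(279,98),(412,121),(502,216),(515,340),(451,446),(337,496),(215,477),(125,393),(101,272),(158,158)],float)
hol=np.c_[125+hol[:,1]/4,185+hol[:,0]/4]
M2=M+[('w6','clamp_grip',212,263),('w6','cover_peg',401.5/1.5,645/1.5)]
def f(p,w=None):
    H=headR(p[3]);r=[]
    for c,n,a,b in M2:
        w=.5 if c in('scene','side') else 1
        if c=='w6' and n=='cover_peg': continue
        r+=list(w*(project(p[:3]+H@pt(n,p[5]),*obs[c])[0]-[a,b]))
    for k,CC in (('wrist',C),('w2',C2)):
      for (sx,sy),uv in zip([(-1,-1),(-1,1),(1,1),(1,-1)],CC):
        r+=list(.5*(project(p[:3]+H@[p[4]+sx*p[6],sy*p[7],0],*obs[k])[0]-uv))
    th=p[8]-np.arange(10)*2*np.pi/10
    P=p[:3]+np.stack([p[9]*np.cos(th),p[9]*np.sin(th),np.full(10,.024)],1)@H.T
    r+=list(.5*(project(P,*obs['w6'])-hol).ravel())
    return np.array(r)
s=min([least_squares(f,[.516,.0354,.1162,3.01,.006,.235,.105,.095,ph,.05]) for ph in np.arange(0,.62,.1)],key=lambda s:s.cost)
if __name__=='__main__':
    print(s.cost,s.x.round(4)); print(f(s.x).reshape(-1,2).round(1).tolist())
    H=headR(s.x[3]); st=np.load('pics/w6.npz')
E
python3 fit6.py|tail -2
```

```text
-0.0515]
[[-1.2, 0.6], [0.3, -0.8], [-0.5, -0.0], [2.0, -0.4], [0.4, 0.7], [0.5, 1.6], [-0.6, -1.2], [0.7, 0.9], [0.3, -0.1], [2.0, -1.1], [-1.1, -0.1], [1.0, -0.6], [2.7, -0.4], [-1.1, 0.2], [1.3, 0.2], [-1.1, 0.6], [0.5, -0.6], [-0.0, -0.7], [0.2, -0.1], [0.0, -1.1], [0.1, 0.1], [-0.0, -1.0], [0.2, 0.2], [-0.1, -0.4], [-0.7, 0.2], [-0.7, 0.3], [-0.8, 0.2], [-0.7, 0.2], [-0.8, 0.2], [-0.7, 0.3], [-0.7, 0.2], [-0.7, 0.2], [-0.7, 0.3], [-0.7, 0.3]]
```

```bash
python3 - <<'E'
from fit6 import s,obs
from h import *
np.set_printoptions(suppress=True)
print(s.x.round(4))
H=headR(s.x[3]);print('in old',(headR(YAW).T@(s.x[:3]-HP)).round(4))
plan(s.x[:3]+H@[0,0,.12],toolR(H,1.365))
E
```

```text
0.22 0.2 1 69.7788064391048 [0.5228 0.035  0.1078 3.0069 0.0073]
[[0.4, -0.1], [2.6, -2.1], [1.5, -1.1], [5.1, -1.6], [0.2, -2.7], [2.0, 0.8], [0.4, -3.2], [2.4, -0.3], [-1.8, -0.2], [0.7, 1.5], [-1.8, -22.5], [0.1, -19.2], [-0.7, -0.2], [-1.4, 3.6], [2.4, 3.6], [1.7, -1.4]]
0.22 0.2 -1 616.0523814502187 [0.5218 0.0311 0.1073 2.5394 0.0065]
0.2 0.22 1 100.14032585820436 [0.5195 0.0457 0.117  2.9503 0.0044]
[[-0.3, 1.8], [1.9, 0.0], [0.8, 1.2], [3.8, 0.1], [-0.3, -0.2], [2.5, 1.4], [0.9, -2.6], [2.2, 0.4], [-0.9, 0.4], [1.7, 9.3], [-0.8, -10.7], [1.4, -9.3], [0.6, -0.4], [5.2, 27.4], [-1.5, 15.3], [-4.4, -10.4]]
0.2 0.22 -1 656.3595870997196 [0.5154 0.034  0.1153 2.5469 0.006 ]
28.336758625139023 [0.5217 0.0331 0.1095 3.0197 0.0061 0.2445]
[[-0.1, -0.2], [2.1, -2.2], [0.9, -1.2], [4.5, -1.6], [2.2, -0.2], [1.5, 1.1], [-0.1, -3.0], [2.0, -0.1], [1.3, -1.4], [1.5, -0.4], [-2.1, 0.1], [-0.0, -0.4], [-0.1, -2.9], [-3.0, 0.7], [1.9, 3.1], [2.2, -2.1]]
26.677004807253706 [0.5255 0.0318 0.1059 3.0116 0.0059 0.2454]
[[0.5, -0.7], [2.1, -2.1], [1.3, -1.4], [3.8, -1.8], [2.2, -0.7], [1.3, 0.2], [0.1, -2.7], [1.6, -0.6], [1.2, -1.7], [1.8, -0.0], [-1.7, 0.8], [0.3, 0.0], [1.9, 0.1], [-2.7, -0.3], [-0.2, -0.3], [0.3, -1.2], [-0.7, 0.6], [1.5, 1.5], [1.1, -2.1], [-0.4, 0.3], [-0.4, -1.0], [0.8, 0.9], [-0.1, -0.9]]
peg [0.4667 0.0661 0.1969] [ 0.4  0.5  0.2 -0.2 -0.1 -0.2  0.2  0.1] [-0.0089  0.0264  0.1102]
[ 0.5161  0.0344  0.1167  3.014   0.0052  0.2451  0.1048  0.0953 -0.2987
 -0.0515]
in old [ 0.0005 -0.001   0.0003]
trans in cur tool mm [-19.8   6.4  56.3]  rot units [-0.02  0.01  8.76] trans in target tool mm [-7.1 19.5 56.3]
```

```bash
sed -i 's/^HP=.*/HP=np.array([0.5170,0.0338,0.1172]);YAW=3.014/' h.py; python3 - <<'E'
from h import *
H=headR(YAW); plan(HP+H@[0,0,.12],toolR(H,1.365))
E
```

```text
trans in cur tool mm [-21.    6.4  56.4]  rot units [-0.02  0.01  8.76] trans in target tool mm [-7.8 20.5 56.4]
```

>>> {"name": "play_rows", "arguments": {"rows": [[0,0,0,-10.5,3,0,0],[0,0,0,-10.5,3.4,0,0],[0,0,0.97,0,0,0,0],[0,0,0.97,0,0,0,0],[0,0,0.97,0,0,0,0],[0,0,0.97,0,0,10,0],[0,0,0.97,0,0,15,0],[0,0,0.97,0,0,15,0],[0,0,0.97,0,0,15,0],[0,0,0.97,0,0,0,0]]}}

```text
t: 13.85
position: [0.4582, 0.0409, 0.2214]
tcp_rot: [2.642, 0.153, 1.71]
ft_force: [-0.3, 0.1, 0.9]
grip_width: 0.085
```

>>> {"name": "play_rows", "arguments": {"rows": [[0,0,0.97,0,0,0,0],[0,0,0,0,0,0,0]]}}

```text
t: 14.05
position: [0.4583, 0.0411, 0.2229]
tcp_rot: [2.628, 0.106, 1.624]
ft_force: [-0.5, 0.2, -0.1]
grip_width: 0.0854
```

```bash
python3 st.py; python3 - <<'E'
from h import *
s=snap('wrist','w7');cv2.imwrite('pics/w7c.png',cv2.resize(s['image'],None,fx=1.5,fy=1.5,interpolation=cv2.INTER_CUBIC))
H=headR(YAW); plan(HP+H@[0,0,.12],toolR(H,1.365))
for t in ['disc_top','clamp_grip']:
    m=env.mark_of('wrist',t); print(t,project(HP+H@np.array(MOD[t]),s['K'],s['extrinsics'])[0].round(1),[(np.round(d['position'],1).tolist(),round(d['confidence'],2)) for d in m[:2]])
E
```

```text
head xyz [ 0.0016 -0.0002  0.1211] phi [ 2.000e-03 -1.000e-03  1.362e+00] r pin 0.0934 ang -0.002
14.05 0.0854 F head [-0.48  0.13  0.11] M [ 0.03  0.23 -0.03] [ 0.08 -0.03  2.13 -0.21  0.53  0.15]
trans in cur tool mm [ 0.5 -1.4  1.2]  rot units [-0.01  0.02  0.05] trans in target tool mm [ 0.5 -1.4  1.2]
disc_top [196.4 252.6] [([198.2, 253.6], 0.84)]
clamp_grip [209.7 252.1] [([210.7, 249.5], 0.77)]
```

View pics/w7c.png

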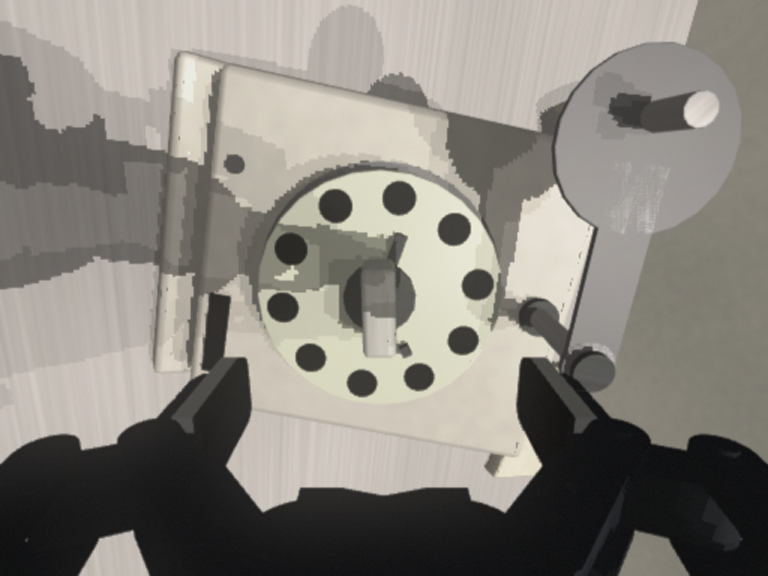

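```bash
python3 - <<'E'
import cv2
im=cv2.imread('pics/w7.png')[140:260,200:310]; cv2.imwrite('pics/w7d.png',cv2.resize(im,(550,600),interpolation=cv2.INTER_CUBIC))
E
```

```text
(no output)
```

View pics/w7d.png

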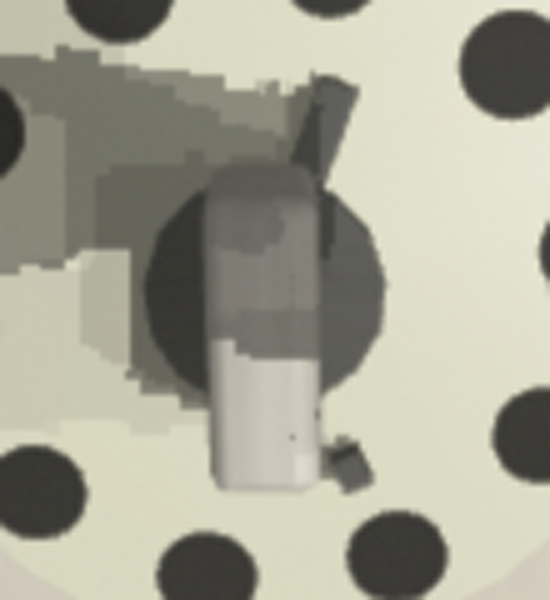

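>>> {"name": "play_rows", "arguments": {"rows": [[0,0,0,0.3,-1.3,0,100],[0,0,0,0,0,15,100],[0,0,0,0,0,15,100],[0,0,0,0,0,15,100],[0,0,0,0,0,10,100],[0,0,0,0,0,7,100],[0,0,0,0,0,7,100],[0,0,0,0,0,0,100]]}}

```text
t: 15.0
position: [0.49, 0.037, 0.1613]
tcp_rot: [2.63, 0.106, 1.625]
ft_force: [-0.4, 0.2, 0.2]
grip_width: 0.0519
```

```bash
python3 st.py; python3 - <<'E'
from h import *
s=snap('wrist','w8');cv2.imwrite('pics/w8c.png',cv2.resize(s['image'],None,fx=1.5,fy=1.5,interpolation=cv2.INTER_CUBIC))
E
```

```text
head xyz [-0.0015 -0.0003  0.0518] phi [0.004 0.    1.361] r pin 0.0965 ang -0.003
15.0 0.0519 F head [-0.28  0.1   0.38] M [-0.01  0.24 -0.02] [ 0.06  0.13  2.18 -0.3   0.33  0.23]
```

View pics/w8c.png

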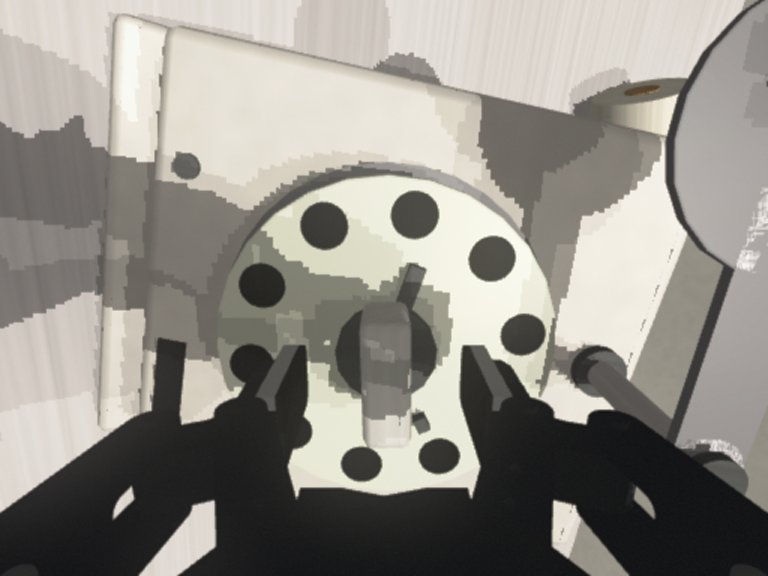

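>>> {"name": "play_rows", "arguments": {"rows": [[0,0,0,0,0,0,180],[0,0,0,0,0,0,200],[0,0,0,0,0,0,215],[0,0,0,0,0,0,215],[0,0,0,0,0,0,215],[0,0,0,0,0,0,215]]}}

```text
t: 15.65
position: [0.4901, 0.0371, 0.1624]
tcp_rot: [2.628, 0.106, 1.624]
ft_force: [-2.3, 0.5, 3.1]
grip_width: 0.0145
```

```bash
cat >> st.py <<'E'
print('F tool',r.inv().apply(s['ft_force']).round(2),'M tool',r.inv().apply(s['moment']).round(3))
E
python3 st.py
```

```text
head xyz [-0.0009 -0.0002  0.0527] phi [ 2.000e-03 -1.000e-03  1.361e+00] r pin 0.0959 ang -0.002
15.65 0.0145 F head [-0.51  0.16  3.84] M [-0.02  0.14  0.01] [ 0.06  0.13  2.18 -0.3   0.33  0.23]
F tool [ 0.26 -0.47 -3.84] M tool [ 0.137  0.01  -0.005]
```

>>> {"name": "play_rows", "arguments": {"rows": [[0,0,0,0,0,-1,215],[0,0,-1,0,0,0,215],[0,0,-1,0,0,0,215],[0,0,-1,0,0,0,215],[0,0,-1,0,0,0,215],[0,0,-1,0,0,0,215],[0,0,-1,0,0,0,215],[0,0,0,0,0,0,215]]}}

```text
t: 16.45
position: [0.4895, 0.037, 0.1625]
tcp_rot: [2.776, 0.381, 2.209]
ft_force: [2.5, -1.3, -2.3]
grip_width: 0.0145
```

```bash
python3 st.py
```

```text
head xyz [-0.0013 -0.0003  0.0531] phi [0.003 0.001 0.733] r pin 0.0963 ang -0.003
16.45 0.0145 F head [ 1.1  -0.98 -3.34] M [-0.13 -0.02 -0.02] [ 0.06  0.13  2.18 -0.29  0.33 -0.4 ]
F tool [-1.47  0.02  3.34] M tool [ 0.084 -0.098  0.022]
```

>>> {"name": "play_rows", "arguments": {"rows": [[0,0,-1,0,0,0.5,215],[0,0,-1,0,0,0,215],[0,0,-1,0,0,0,215],[0,0,-1,0,0,0,215],[0,0,-1,0,0,0,215],[0,0,-1,0,0,0,215],[0,0,0,0,0,0,215]]}}

```text
t: 17.15
position: [0.4893, 0.0367, 0.1623]
tcp_rot: [3.084, 0.519, 2.891]
ft_force: [-0.7, -3.8, 2.3]
grip_width: 0.0145
```

```bash
python3 st.py;python3 - <<'E'
from h import *
s=snap('wrist','w9');cv2.imwrite('pics/w9c.png',cv2.resize(s['image'],None,fx=1.5,fy=1.5,interpolation=cv2.INTER_CUBIC))
E
```

```text
head xyz [-0.0015 -0.0007  0.0529] phi [0.003 0.002 0.106] r pin 0.0965 ang -0.007
17.15 0.0145 F head [ 0.99 -3.9   2.13] M [-0.75  0.03  0.01] [ 0.06  0.13  2.18 -0.3   0.33 -1.02]
F tool [-1.4  -3.78 -2.12] M tool [ 0.752 -0.05  -0.008]
```

View pics/w9c.png

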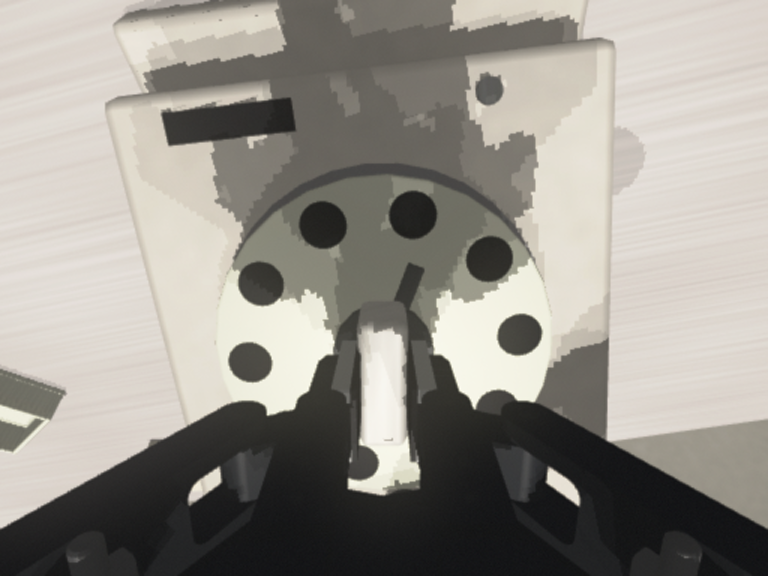

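>>> {"name": "play_rows", "arguments": {"rows": [[0,0,0,0,-0.5,1,215],[0,0,0,0,0,1,215],[0,0,0,0,0,1,215],[0,0,0,0,0,0,215],[0,0,0,0,0,0,215]]}}

```text
t: 17.7
position: [0.4909, 0.0364, 0.1597]
tcp_rot: [3.084, 0.519, 2.893]
ft_force: [-2.6, -2.5, 4.8]
grip_width: 0.0142
```

```bash
python3 st.py
```

```text
head xyz [-0.0014 -0.0007  0.0499] phi [0.002 0.001 0.105] r pin 0.0964 ang -0.008
17.7 0.0142 F head [ 0.39 -2.77  5.29] M [-0.45  0.13 -0.01] [ 0.06  0.13  2.19 -0.3   0.32 -1.02]
F tool [-0.67 -2.73 -5.28] M tool [0.463 0.084 0.007]
```

>>> {"name": "play_rows", "arguments": {"rows": [[0,0,0,0,-0.3,1,215],[0,0,0,0,0,1,215],[0,0,0,0,0,0,215],[0,0,0,0,0,0,215]]}}

```text
t: 18.1
position: [0.4919, 0.0361, 0.1579]
tcp_rot: [3.083, 0.519, 2.893]
ft_force: [-3.3, -0.3, 5.1]
grip_width: 0.0144
```

```bash
python3 st.py
```

```text
head xyz [-0.0014 -0.0009  0.0478] phi [0.002 0.001 0.105] r pin 0.0965 ang -0.009
18.1 0.0144 F head [-0.25 -0.7   6.05] M [-0.11  0.22  0.02] [ 0.05  0.14  2.19 -0.3   0.31 -1.02]
F tool [ 0.19 -0.73 -6.05] M tool [ 0.134  0.205 -0.019]
```

>>> {"name": "play_rows", "arguments": {"rows": [[0,0,0,0,0,1,215],[0,0,0,0,0,1,215],[0,0,0,0,0,0,215],[0,0,0,0,0,0,215]]}}

```text
t: 18.5
position: [0.4928, 0.036, 0.1563]
tcp_rot: [3.083, 0.519, 2.893]
ft_force: [-5.0, 0.7, 6.9]
grip_width: 0.0148
```

```bash
python3 st.py
```

```text
head xyz [-0.0015 -0.0009  0.046 ] phi [0.002 0.001 0.105] r pin 0.0965 ang -0.009
18.5 0.0148 F head [-0.94  0.1   8.53] M [-0.11  0.25 -0.03] [ 0.05  0.14  2.19 -0.31  0.31 -1.01]
F tool [ 0.95 -0.02 -8.53] M tool [0.132 0.241 0.034]
```

>>> {"name": "play_rows", "arguments": {"rows": [[0,0,0,0,0,1,215],[0,0,0,0,0,1,215],[0,0,0,0,0,0,215],[0,0,0,0,0,0,215]]}}

```text
t: 18.9
position: [0.4936, 0.0359, 0.155]
tcp_rot: [3.083, 0.52, 2.893]
ft_force: [-8.6, 1.2, 13.9]
grip_width: 0.0146
```

```bash
python3 st.py
```

```text
head xyz [-0.0015 -0.0009  0.0445] phi [0.002 0.    0.105] r pin 0.0965 ang -0.009
18.9 0.0146 F head [-0.54  0.1  16.41] M [-0.17  0.32 -0.08] [ 0.05  0.15  2.19 -0.31  0.3  -1.01]
F tool [ 5.500e-01  1.000e-02 -1.641e+01] M tool [0.203 0.298 0.081]
```

>>> {"name": "play_rows", "arguments": {"rows": [[0,0,0.8,0,0,0,215],[0,0,0.8,0,0,0,215],[0,0,0.8,0,0,0,215],[0,0,0.8,0,0,0,215]]}}

```text
t: 19.3
position: [0.4937, 0.0361, 0.1551]
tcp_rot: [2.901, 0.469, 2.513]
ft_force: [-8.8, 0.7, 13.4]
grip_width: 0.0144
```

```bash
python3 st.py;python3 - <<'E'
from h import *
s=snap('wrist','w10');cv2.imwrite('pics/w10c.png',cv2.resize(s['image'],None,fx=1.5,fy=1.5,interpolation=cv2.INTER_CUBIC))
E
```

```text
head xyz [-0.0014 -0.0007  0.0445] phi [ 0.002 -0.     0.443] r pin 0.0964 ang -0.007
19.3 0.0144 F head [-0.95 -0.44 16.03] M [0.15 0.36 0.08] [ 0.05  0.15  2.19 -0.31  0.3  -0.67]
F tool [  0.67  -0.83 -16.03] M tool [ 0.017  0.395 -0.083]
```

View pics/w10c.png

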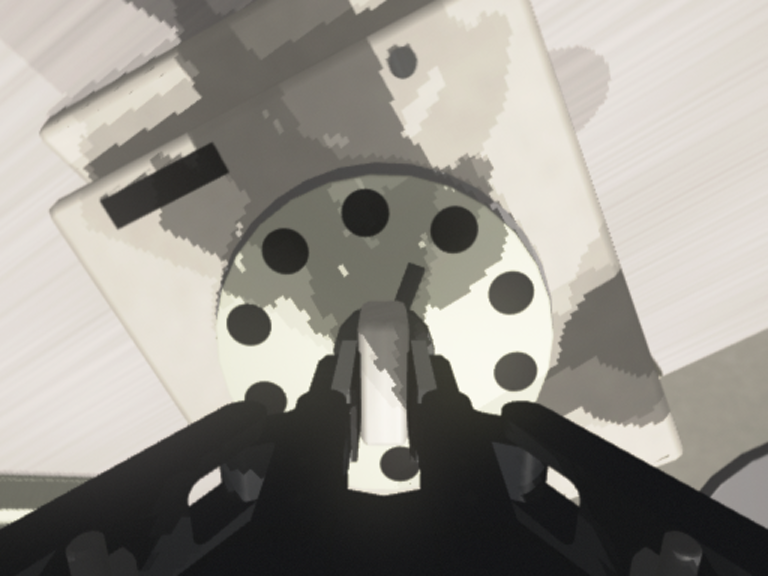

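The disc is held: the holes turned relative to the lug by the amount the tool turned. Continuing.

>>> {"name": "play_rows", "arguments": {"rows": [[0,0,0.9,0,0,0,215],[0,0,0.9,0,0,0,215],[0,0,0.9,0,0,0,215],[0,0,0.9,0,0,0,215],[0,0,0.9,0,0,0,215],[0,0,0.9,0,0,0,215],[0,0,0.9,0,0,0,215]]}}

```text
t: 20.05
position: [0.494, 0.0364, 0.1552]
tcp_rot: [2.666, 0.228, 1.855]
ft_force: [-8.2, 2.9, 13.2]
grip_width: 0.0146
```

```bash
python3 st.py
```

```text
head xyz [-0.001  -0.0004  0.0445] phi [ 1.000e-03 -1.000e-03  1.103e+00] r pin 0.096 ang -0.004
20.05 0.0146 F head [-0.74  1.81 15.64] M [0.39 0.37 0.1 ] [ 0.05  0.15  2.19 -0.31  0.3  -0.01]
F tool [  1.93   0.16 -15.64] M tool [ 0.156  0.516 -0.101]
```

>>> {"name": "play_rows", "arguments": {"rows": [[0,0,0.9,0,0,0,215],[0,0,0.9,0,0,0,215],[0,0,0.9,0,0,0,215],[0,0,0.9,0,0,0,215],[0,0,0.9,0,0,0,215],[0,0,0.9,0,0,0,215],[0,0,0.9,0,0,0,215],[0,0,0.9,0,0,0,215]]}}

```text
t: 20.85
position: [0.4945, 0.0365, 0.1555]
tcp_rot: [2.634, -0.141, 1.194]
ft_force: [-8.4, 3.5, 13.6]
grip_width: 0.0146
```

```bash
python3 st.py;python3 - <<'E'
from h import *
s=snap('wrist','w11');cv2.imwrite('pics/w11c.png',cv2.resize(s['image'],None,fx=1.5,fy=1.5,interpolation=cv2.INTER_CUBIC))
E
```

```text
head xyz [-0.0005 -0.0002  0.0446] phi [-1.000e-03 -2.000e-03  1.857e+00] r pin 0.0955 ang -0.002
20.85 0.0146 F head [-0.81  2.38 16.18] M [0.39 0.34 0.11] [ 0.05  0.15  2.19 -0.31  0.3   0.74]
F tool [  2.05  -1.43 -16.18] M tool [ 0.434  0.276 -0.107]
```

View pics/w11c.png

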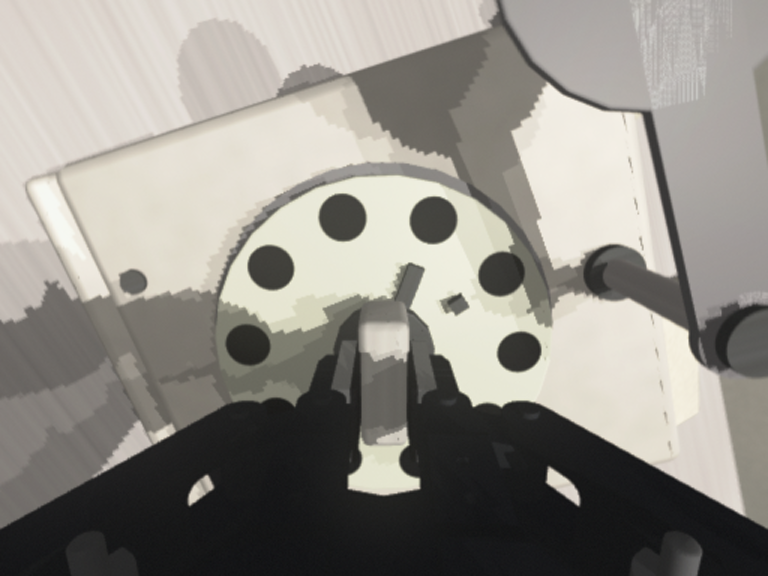

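>>> {"name": "play_rows", "arguments": {"rows": [[0,0,0.9,0,0,0,215],[0,0,0.9,0,0,0,215],[0,0,0.9,0,0,0,215],[0,0,0.6,0,0,0,215],[0,0,0,0,0,0,215]]}}

```text
t: 21.4
position: [0.4947, 0.0364, 0.1557]
tcp_rot: [2.703, -0.299, 0.88]
ft_force: [-7.5, 2.5, 12.5]
grip_width: 0.0146
```

```bash
python3 st.py;python3 - <<'E'
from h import *
s=snap('wrist','w12');cv2.imwrite('pics/w12c.png',cv2.resize(s['image'][100:260,130:380],None,fx=3,fy=3,interpolation=cv2.INTER_CUBIC))
E
```

```text
head xyz [-0.0002 -0.0003  0.0446] phi [-1.0e-03 -2.0e-03  2.2e+00] r pin 0.0952 ang -0.003
21.4 0.0146 F head [-0.5   1.56 14.69] M [ 0.24  0.27 -0.01] [ 0.05  0.15  2.19 -0.31  0.3   1.09]
F tool [  0.97  -1.29 -14.69] M tool [0.365 0.037 0.014]
```

View pics/w12c.png

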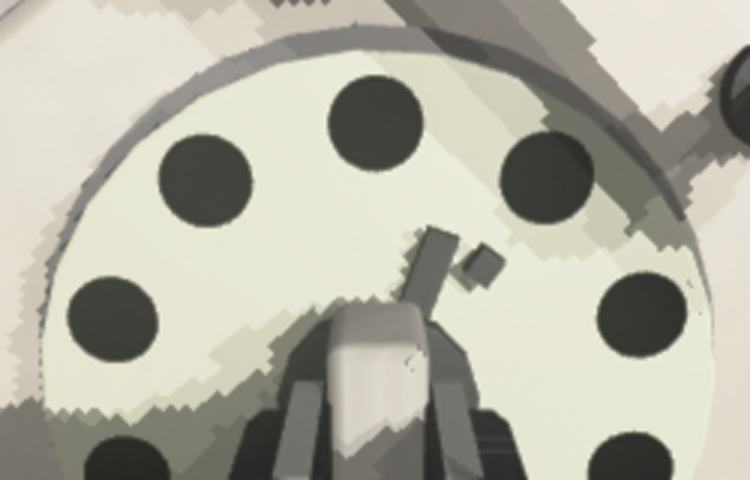

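A small gap of about 5–6° remains between lug and nib.

>>> {"name": "play_rows", "arguments": {"rows": [[0,0,0.5,0,0,0,215],[0,0,0.5,0,0,0,215],[0,0,0.4,0,0,0,215]]}}

```text
t: 21.75
position: [0.4947, 0.0363, 0.1557]
tcp_rot: [2.749, -0.358, 0.739]
ft_force: [-7.5, 1.7, 13.4]
grip_width: 0.0149
```

```bash
python3 st.py;python3 - <<'E'
from h import *
s=snap('wrist','w13');cv2.imwrite('pics/w13c.png',cv2.resize(s['image'][100:260,130:380],None,fx=3,fy=3,interpolation=cv2.INTER_CUBIC))
E
```

```text
head xyz [-0.0002 -0.0004  0.0446] phi [-2.000e-03 -2.000e-03  2.347e+00] r pin 0.0952 ang -0.004
21.75 0.0149 F head [ 0.08  0.71 15.45] M [0.17 0.27 0.19] [ 0.05  0.15  2.19 -0.31  0.3   1.23]
F tool [  0.57  -0.41 -15.45] M tool [ 0.317 -0.068 -0.187]
```

View pics/w13c.png

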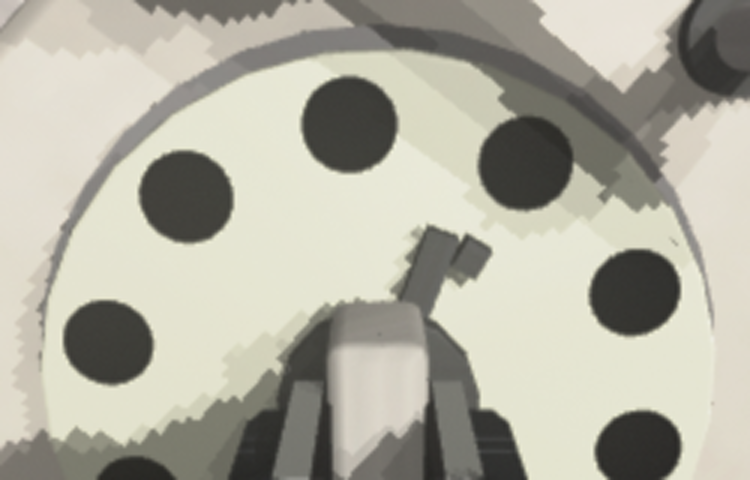

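>>> {"name": "play_rows", "arguments": {"rows": [[0,0,0.5,0,0,0,215],[0,0,0.4,0,0,0,215]]}}

```text
t: 22.0
position: [0.4947, 0.0363, 0.1557]
tcp_rot: [2.783, -0.393, 0.645]
ft_force: [-8.3, 1.6, 13.6]
grip_width: 0.0144
```

```bash
python3 st.py;python3 - <<'E'
from h import *
s=snap('wrist','w14');cv2.imwrite('pics/w14c.png',cv2.resize(s['image'][100:260,130:380],None,fx=3,fy=3,interpolation=cv2.INTER_CUBIC))
E
```

```text
head xyz [-0.0001 -0.0004  0.0446] phi [-2.000e-03 -2.000e-03  2.441e+00] r pin 0.0951 ang -0.004
22.0 0.0144 F head [-0.54  0.55 16.01] M [0.17 0.19 0.22] [ 0.05  0.15  2.19 -0.31  0.3   1.33]
F tool [ -0.05  -0.73 -16.01] M tool [ 0.256 -0.033 -0.223]
```

View pics/w14c.png

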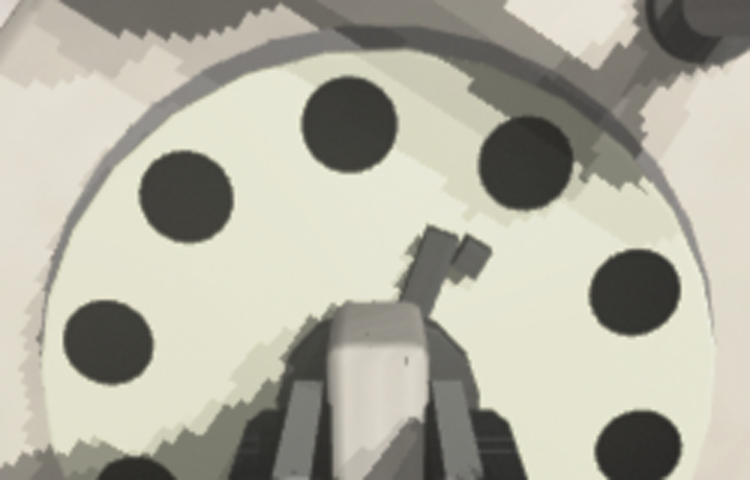

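Lug and nib are in contact and the disc now turns with the knob, so it is at its stop. Easing off, then releasing.

>>> {"name": "play_rows", "arguments": {"rows": [[0,0,0,0,0,-2,215],[0,0,0,0,0,-3,215],[0,0,0,0,0,-3,215],[0,0,0,0,0,0,190],[0,0,0,0,0,0,140],[0,0,0,0,0,0,120],[0,0,0,0,0,-10,120],[0,0,0,0,0,-20,120],[0,0,0,0,0,-30,120],[0,0,0,0,0,-30,120]]}}

```text
t: 23.05
position: [0.4442, 0.0422, 0.2399]
tcp_rot: [2.786, -0.388, 0.644]
ft_force: [0.6, -1.2, -0.1]
grip_width: 0.045
```

```bash
python3 st.py; python3 - <<'E'
from h import *
s=snap('wrist','w15');cv2.imwrite('pics/w15c.png',cv2.resize(s['image'],None,fx=1.5,fy=1.5,interpolation=cv2.INTER_CUBIC))
for t in ['cover_peg','clamp_grip','disc_top','pin']:
    m=env.mark_of('wrist',t); print(t,[(np.round(d['position'],1).tolist(),round(d['confidence'],2)) for d in m[:2]])
H=headR(YAW)
print(project(HP+H@[0,0,.024],s['K'],s['extrinsics']).round(1))
a=1.476;plan(HP+H@[.095-.105*np.cos(a),.105*np.sin(a),.17],toolR(H,1.476))
E
```

```text
head xyz [-0.0021 -0.0009  0.1429] phi [ 5.00e-03 -1.00e-03  2.44e+00] r pin 0.0972 ang -0.009
23.05 0.045 F head [ 0.66 -1.11 -0.45] M [-0.02  0.19 -0.01] [ 0.09 -0.07  2.12 -0.19  0.6   1.22]
F tool [-0.21  1.27  0.45] M tool [ 0.105 -0.16   0.014]
cover_peg []
clamp_grip [([197.0, 257.3], 0.73)]
disc_top [([190.5, 257.2], 0.6)]
pin [([99.8, 346.2], 0.75)]
[[187.9 255.7]]
trans in cur tool mm [134.1 -24.5 -28.4]  rot units [-0.    0.02 -9.2 ] trans in target tool mm [ 96.7  96.2 -28.1]
```

View pics/w15c.png

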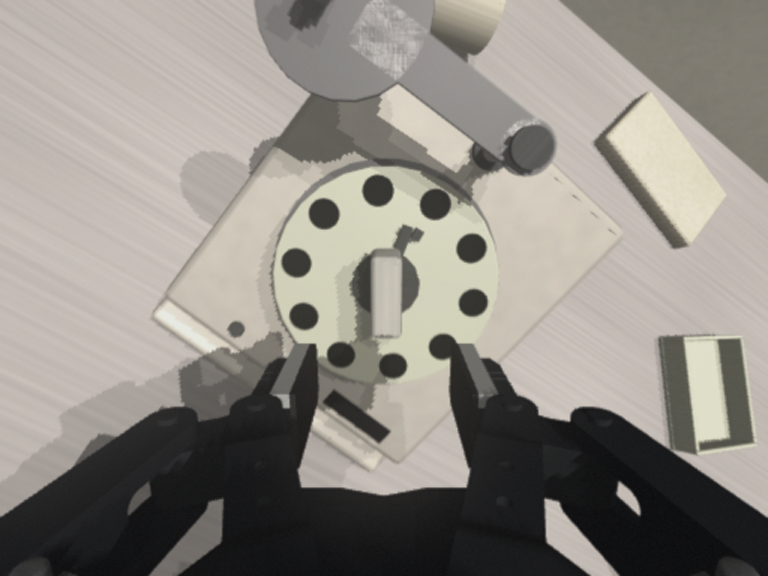

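```bash
python3 - <<'E'
from h import *
Rt=R.from_euler('xyz',[2.622,.04,1.507]); P=np.array([.5549,.1348,.2421]); 
plan(P-Rt.apply([0,0,.075]),Rt)
E
```

```text
trans in cur tool mm [133.8 -25.7 -29.2]  rot units [ 0.01 -0.01 -9.02] trans in target tool mm [ 99.2  93.2 -29.4]
```

>>> {"name": "play_rows", "arguments": {"rows": [[0,0,0,5,-1,-14.6,120],[0,0,0,9,-2,-14.6,120],[0,0,0,30,-5.7,0,120],[0,0,0,30,-5.7,0,120],[0,0,0,30,-5.7,0,120],[0,0,0,30,-5.6,0,120],[0,0,-1,0,0,0,120],[0,0,-1,0,0,0,120],[0,0,-1,0,0,0,120],[0,0,-1,0,0,0,120]]}}

```text
t: 24.3
position: [0.5183, 0.1398, 0.3048]
tcp_rot: [2.665, -0.212, 1.049]
ft_force: [-0.0, 0.1, -0.2]
grip_width: 0.0454
```

>>> {"name": "play_rows", "arguments": {"rows": [[0,0,-1,0,0,0,120],[0,0,-1,0,0,0,120],[0,0,-1,0,0,0,120],[0,0,-1,0,0,0,120],[0,0,-1,0,0,0,120],[0,0,0,0,0,0,120]]}}

```text
t: 24.9
position: [0.5182, 0.1397, 0.3051]
tcp_rot: [2.624, 0.04, 1.506]
ft_force: [0.4, 0.3, 0.5]
grip_width: 0.0454
```

```bash
python3 st.py; python3 - <<'E'
from h import *
s=snap('wrist','w16');cv2.imwrite('pics/w16c.png',cv2.resize(s['image'],None,fx=1.5,fy=1.5,interpolation=cv2.INTER_CUBIC))
Rt=R.from_euler('xyz',[2.622,.04,1.507]); P=np.array([.5549,.1348,.2421]); 
plan(P-Rt.apply([0,0,.075]),Rt)
K,E=s['K'],s['extrinsics']
print('where peg should be', project(P,K,E).round(1),[(np.round(d['position'],1).tolist(),round(d['confidence'],2)) for d in env.mark_of('wrist','cover_peg')])
E
```

```text
head xyz [0.0833 0.1052 0.1688] phi [7.000e-03 1.000e-03 1.496e+00] r pin 0.1058 ang 1.46
24.9 0.0454 F head [0.58 0.35 0.29] M [0.   0.25 0.01] [ 0.33  0.01  1.85 -0.31  0.83  0.54]
F tool [ 0.31  0.6  -0.29] M tool [ 0.248  0.021 -0.015]
trans in cur tool mm [-0.   0.6 -1.7]  rot units [-0.02  0.   -0.03] trans in target tool mm [-0.   0.6 -1.7]
where peg should be [[207.  255.6]] [([207.5, 259.7], 0.65)]
```

View pics/w16c.png

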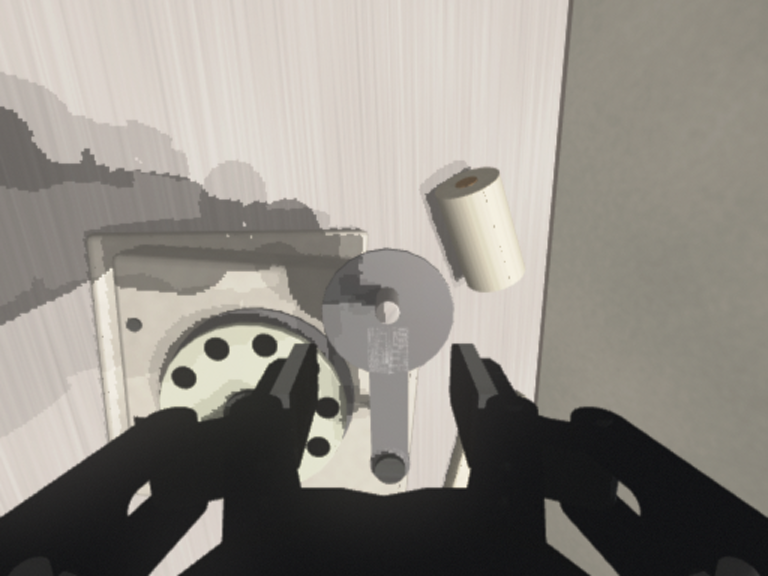

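>>> {"name": "play_rows", "arguments": {"rows": [[0,0,0,0,1.5,15,120],[0,0,0,0,0,15,120],[0,0,0,0,0,15,120],[0,0,0,0,0,15,120],[0,0,0,0,0,13,120],[0,0,0,0,0,0,120],[0,0,0,0,0,0,212],[0,0,0,0,0,0,212],[0,0,0,0,0,0,212],[0,0,0,0,0,0,212]]}}

```text
t: 26.0
position: [0.5557, 0.1351, 0.2455]
tcp_rot: [2.62, 0.038, 1.506]
ft_force: [0.6, -0.1, -0.6]
grip_width: 0.0144
```

```bash
python3 st.py; python3 - <<'E'
from h import *
s=snap('wrist','w17');cv2.imwrite('pics/w17c.png',cv2.resize(s['image'],None,fx=1.5,fy=1.5,interpolation=cv2.INTER_CUBIC))
E
```

```text
head xyz [0.0862 0.1054 0.0983] phi [ 2.000e-03 -1.000e-03  1.498e+00] r pin 0.1058 ang 1.488
26.0 0.0144 F head [ 0.24  0.   -0.77] M [ 0.01  0.23 -0.04] [ 0.29  0.12  1.89 -0.34  0.67  0.57]
F tool [-0.01  0.24  0.77] M tool [0.231 0.022 0.04 ]
```

View pics/w17c.png

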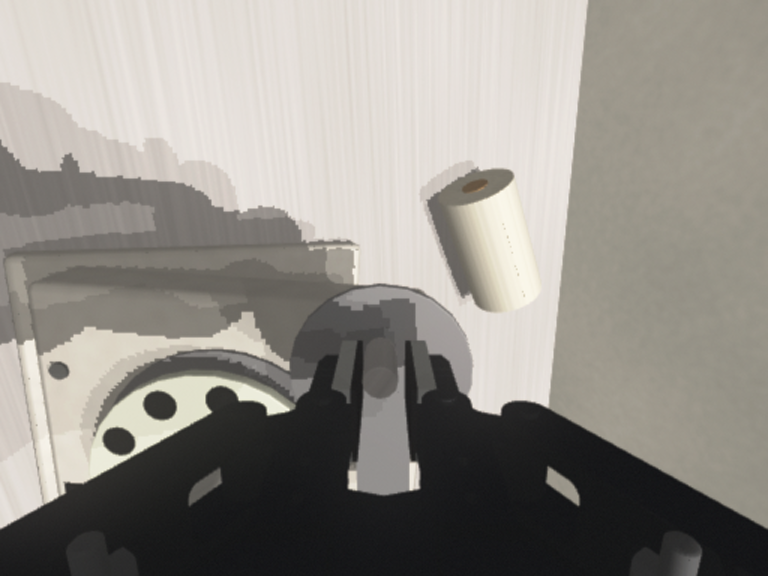

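>>> {"name": "play_rows", "arguments": {"rows": [[0,0,-0.8,-0.4,-8.7,0,212],[0,0,-0.8,-0.4,-8.7,0,212],[0,0,-0.8,-0.4,-8.7,0,212],[0,0,-0.8,-0.4,-8.7,0,212],[0,0,-0.8,-0.4,-8.7,0,212],[0,0,-0.8,-0.4,-8.7,0,212],[0,0,-0.8,-0.4,-8.7,0,212],[0,0,-0.8,-0.4,-8.7,0,212]]}}

```text
t: 26.85
position: [0.4984, 0.1149, 0.2141]
tcp_rot: [2.742, 0.348, 2.119]
ft_force: [0.4, 0.1, -0.4]
grip_width: 0.0143
```

```bash
python3 st.py
```

```text
head xyz [0.0236 0.0781 0.0983] phi [ 0.001 -0.001  0.824] r pin 0.1058 ang 0.83
26.85 0.0143 F head [ 0.15  0.15 -0.51] M [ 0.1   0.19 -0.04] [ 0.29  0.08  2.05 -0.39  0.56 -0.05]
F tool [0.01 0.21 0.51] M tool [0.072 0.201 0.043]
```

>>> {"name": "play_rows", "arguments": {"rows": [[0,0,-0.8,-0.4,-8.7,0,212],[0,0,-0.8,-0.4,-8.7,0,212],[0,0,-0.8,-0.4,-8.7,0,212],[0,0,-0.8,-0.4,-8.7,0,212],[0,0,-0.8,-0.4,-8.7,0,212],[0,0,-0.8,-0.4,-8.7,0,212],[0,0,-0.8,-0.4,-8.7,0,212],[0,0,0,0,0,0,212]]}}

```text
t: 27.65
position: [0.465, 0.066, 0.1986]
tcp_rot: [3.007, 0.506, 2.737]
ft_force: [-0.1, 0.4, -0.3]
grip_width: 0.0145
```

```bash
python3 st.py
```

```text
head xyz [-0.0075  0.0253  0.0984] phi [0.003 0.001 0.242] r pin 0.1056 ang 0.242
27.65 0.0145 F head [-0.32  0.4  -0.18] M [-0.03  0.22 -0.01] [ 0.16  0.03  2.15 -0.32  0.47 -0.79]
F tool [0.4  0.32 0.18] M tool [0.083 0.209 0.013]
```

>>> {"name": "play_rows", "arguments": {"rows": [[0,0,-0.8,-0.4,-8.7,0,212],[0,0,-0.8,-0.4,-8.7,0,212],[0,0,-0.6,-0.2,-6.5,0,212],[0,0,0,0,-2,0,212],[0,0,0,0,0,0,212]]}}

```text
t: 28.15
position: [0.4601, 0.0415, 0.1975]
tcp_rot: [3.136, 0.523, 2.998]
ft_force: [0.7, -0.8, 0.3]
grip_width: 0.0145
```

```bash
python3 st.py
```

```text
head xyz [-0.0096  0.0003  0.0982] phi [0.002 0.001 0.014] r pin 0.1046 ang 0.003
28.15 0.0145 F head [ 0.82 -0.7  -0.1 ] M [0.   0.23 0.02] [ 0.08  0.02  2.17 -0.25  0.45 -1.15]
F tool [-0.83 -0.69  0.1 ] M tool [-0.002  0.233 -0.025]
```

Pushing gently until I feel the closed stop.

>>> {"name": "play_rows", "arguments": {"rows": [[0,0,0,0,-2,0,212],[0,0,0,0,-1,0,212],[0,0,0,0,0,0,212]]}}

```text
t: 28.45
position: [0.4597, 0.0387, 0.1973]
tcp_rot: [3.137, 0.523, 3.001]
ft_force: [0.0, 1.2, 0.4]
grip_width: 0.0145
```

```bash
python3 st.py; python3 - <<'E'
from h import *
s=snap('wrist','w18');cv2.imwrite('pics/w18c.png',cv2.resize(s['image'],None,fx=1.5,fy=1.5,interpolation=cv2.INTER_CUBIC))
E
```

```text
head xyz [-0.0097 -0.0025  0.0981] phi [0.002 0.001 0.011] r pin 0.1048 ang -0.024
28.45 0.0145 F head [0.07 1.18 0.41] M [0.16 0.22 0.03] [ 0.07  0.02  2.18 -0.23  0.44 -1.18]
F tool [-0.06  1.18 -0.41] M tool [-0.156  0.224 -0.029]
```

View pics/w18c.png

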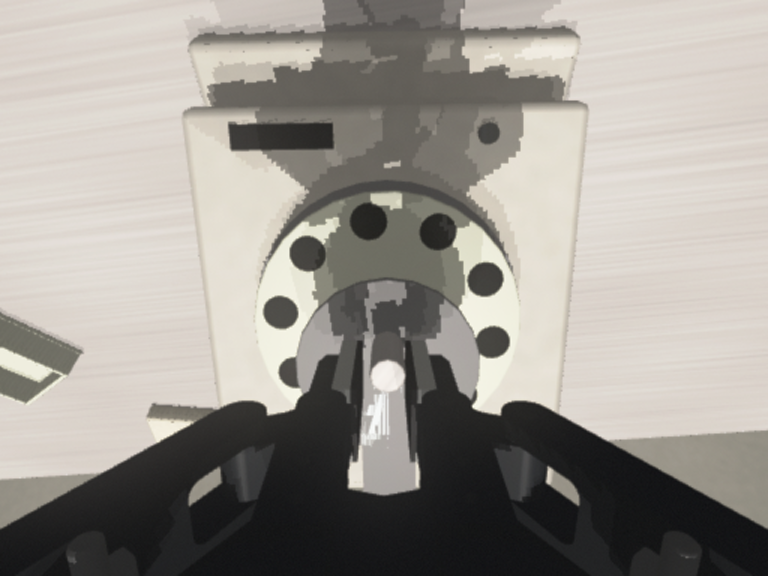

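>>> {"name": "play_rows", "arguments": {"rows": [[0,0,0,0,-1,0,212],[0,0,0,0,-1,0,212],[0,0,0,0,0,0,212]]}}

```text
t: 28.8
position: [0.4596, 0.0379, 0.1973]
tcp_rot: [3.134, 0.523, 3.0]
ft_force: [0.7, 10.8, -0.0]
grip_width: 0.0143
```

```bash
python3 st.py
```

```text
head xyz [-0.0097 -0.0032  0.0981] phi [-0.001  0.     0.012] r pin 0.1048 ang -0.031
28.8 0.0143 F head [-0.56 10.83  0.31] M [1.82 0.43 0.04] [ 0.06  0.02  2.18 -0.22  0.44 -1.19]
F tool [ 0.69 10.83 -0.31] M tool [-1.819  0.455 -0.043]
```

Hit the stop (10.8 N). Back off, loosen and retreat.

>>> {"name": "play_rows", "arguments": {"rows": [[0,0,0,0,2,0,212],[0,0,0,0,0.5,0,200],[0,0,0,0,0,0,200],[0,0,0,0,0,-10,200],[0,0,0,0,0,-20,200],[0,0,0,0,0,-30,200],[0,0,0,0,0,-40,200],[0,0,0,0,0,-30,200],[0,0,0,0,0,0,200],[0,0,0,0,0,0,200]]}}

```text
t: 29.8
position: [0.3951, 0.0474, 0.3103]
tcp_rot: [3.137, 0.524, 3.002]
ft_force: [0.1, -0.2, -0.3]
grip_width: 0.0183
```

```bash
python3 st.py; python3 - <<'E'
from h import *
s=snap('wrist','w19');cv2.imwrite('pics/w19c.png',cv2.resize(s['image'],None,fx=1.5,fy=1.5,interpolation=cv2.INTER_CUBIC))
H=headR(YAW)
print([(np.round(d['position'],1).tolist(),round(d['confidence'],2)) for d in env.mark_of('wrist','cover_peg')], project(HP+H@np.array(MOD['cover_peg']),s['K'],s['extrinsics']))
s=snap('side','sd19');cv2.imwrite('pics/sd19c.png',cv2.resize(s['image'],None,fx=1.5,fy=1.5,interpolation=cv2.INTER_CUBIC))
E
```

```text
head xyz [-0.0097 -0.002   0.2285] phi [ 0.002 -0.     0.01 ] r pin 0.1047 ang -0.019
29.8 0.0183 F head [-0.02 -0.21 -0.28] M [ 0.    0.26 -0.01] [ 0.13 -0.24  2.04 -0.17  0.84 -1.22]
F tool [ 0.02 -0.21  0.28] M tool [-0.     0.26   0.007]
[([184.7, 257.2], 0.74)] [[184.99250285 258.08202764]]
```

View pics/w19c.png

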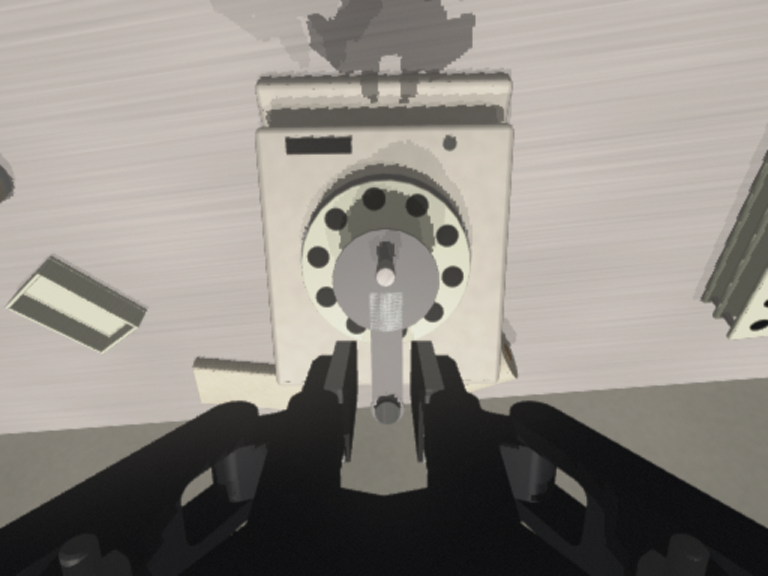

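View pics/sd19c.png

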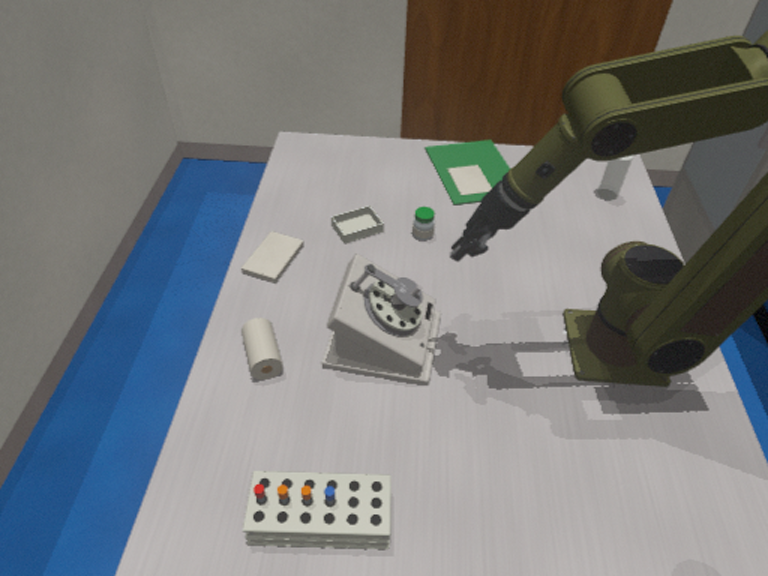

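The cover is closed and centred on the axis, with the peg at (185,257) against a predicted (185,258). The arm is clear, and the rack, jar and tray are where they started.

```bash
python3 -c "
from cell import env
print(env.close_job())"
```

```text
the job is handed in; nothing more can be done
None
```

The knob is tightened to its stop, the cover is closed again, and the job was handed in at about 30 s of the 72 s allowed. No verdict is reported.

- **Cover open:** it stood about 0.24 rad open at the start. I swung it by its peg to about 1.48 rad.
- **Knob:** I gripped the bar and first turned it back unpressed, taking the free disc with it, to gain wrist range. Then I pressed with about 16 N, which I estimate squeezed the pads about 2 mm, and turned it clockwise about 2.2 rad. At the stop the lug touched the nib, the torque rose from 0.10 to 0.22 N m and the disc began to turn with the knob. After I let go, lug and nib were still touching.
- **Cover closed:** I swung it back until I felt its stop (10.8 N sideways), then let go and backed 130 mm away.

**Last checks:** the peg is within about 1 pixel of its predicted closed position. The force on the tool is about zero. In the side picture the rack, jar and tray look unmoved; I judged this by eye and did not measure it.

**What disagreed:** my first head-pose fit was wrong because it assumed the cover started fully closed. I corrected it before touching anything.

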